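# Pack the spare optics and pin the case lid back on

## Robot

A 6-joint arm with a two-finger parallel gripper is mounted at the origin on a cart in front of the work surface, level with it; the furniture and walls round the work are solid. World frame = base frame: x ahead of the robot, y to its left, z up, the work surface at z = 0. Lengths are in m, angles in rad, forces in N, time in s.
With the tool pointing down it reaches from about 0.425 to 0.95 m from the base axis. Payload 3.5 kg.
Tool frame: the origin (TCP) lies on the centre line of the jaws, within the pads' length; the fingertips stand 25 mm ahead of it and the grasp point (between the pads) lies 6 mm ahead of it (ctrl.finger_overhang is the distance from the TCP to the fingertips, in m); z points along the fingers, y is the line along which they close (so a half turn about z gives the same grasp; the last joint's range is limited). The gripper opens to 85 mm and grips with 20 to 120 N. Pads are 22 mm wide; open, the fingers measure 114 mm over their backs; the gripper's body (76 mm by 85 mm) begins 54 mm behind the grasp point. The pads swing forward as they close: fully open they stand 13 mm farther back than shut.
Start: joints at [1.182, 0.286, 1.577, -0, 1.279, -0.15], TCP at [0.16, 0.656, 0.256] pointing down, gripper open.
Joint ranges: [-2.77, 2.77], [-0.9, 2.22], [0.21, 2.48], [-1.53, 4.67], [0.24, 2.81], [-2.84, 2.84]. Speed limits (rad/s): [2.79, 2.79, 3.14, 3.14, 3.14, 3.14].

## Interface

Orientations are given as a unit quaternion [x, y, z, w].
In Python, from plant import get_state, imaging, job, ctrl gives the robot as it stands.
- The arm moves only by the tool jog_arm, never from a script. Its argument "increments" is a list of rows, each an object of numbers: "dx", "dy", "dz": the shift along the world's x, y, z each as a share of 12 cm, from -1 to 1; "ax", "ay", "az": the turn, a rotation vector about the world's x, y, z each as a share of pi/2 rad, from -1 to 1; "gripper": the gripper command: -1 is shut, 1 is fully open, values between are in proportion. A call has 1 to 10 rows; each row is the pose to reach, as a shift and turn from the pose commanded when the call began; what a row does not reach only later rows make up. A row lasts 1/10 s, in which the tool goes at most 50 mm and 8.59 degrees, less where a joint would pass 70% of its speed; a pose out of reach is approached as far as the arm can. A call with a number of a shift or a turn outside -1 to 1 is refused whole. A call with a gripper value outside its range is refused whole. The fingers move at their own pace and stop on an object; "force" is the grip in N (left out, the last holds). Time passes only in rows, so rows that repeat a pose let the fingers close. It gives the time, the measured TCP pose, the force, the opening and the grip force at its end, in the units of the state.
- get_state(): the state, without advancing time (a new reading comes with each control period).
- imaging.read_camera(name): name is "scene" or "top" or "wrist"; returns a dict with "frame" (384x512x3 uint8, blue, green, red), "depth" (384x512 float32, m along the optical axis (not along the pixel's ray), 0 where there is no reading), "camera_matrix" (3x3 intrinsics, pixels), "extrinsics" (4x4, takes a point from camera to world coordinates); the wrist camera has in their place "mount" (4x4, takes a point from camera to tool coordinates, whose origin is the TCP and whose axes are the flange's). Camera axes: x right, y up, looking along -z (the intrinsics and any distortion apply to the point x, -y, -z); pixel columns grow to the right and rows downward; lengths in m; the calibration is good to about 2 mm. A picture is of the moment at which its call begins: read the wrist's pose just before it.
- job.sign_off(): hands the job in; it is judged then, once.
The state is a dict: "time": time; "qpos": joint angles; "dq": joint speeds; "joint_efforts": joint torques, N m; "eef_pos": TCP position; "tcp_rot": TCP orientation; "contact_force": force on the tool from outside, world axes, zero at the start; "wrist_torque": the same for the moment, N m; "opening": opening from 0.0 (shut) to 1.0 (fully open); "finger_force": force on a finger pad.
Only numpy, scipy, OpenCV 4.12 (cv2) and the standard library are available. Lean on these libraries where they do the work, as an engineer would, in place of code of your own. Each camera call takes 0.05 s, during which the arm holds its last target. There are 200 camera calls.

## Task

Pack every spare optic on the bench (filter cubes and objectives, however many there are) upright in the blue transit case, then set the loose lid on the case and slide the hinge pin through its knuckles until it is fully home. Also turn the yellow tally sleeve on the case so that its line points at the number of optics packed. Leave the oil bottle and the timer where they are.

Things in the scene. Friction and masses are not known exactly. Their poses are not given: they have to be found in the camera images.
- case: Blue open-topped transit case, fixed. Origin: centre of its underside; x away from the robot at yaw 0; y left, along its length; z up. Outside 128 (x) by 205 (y) by 66 mm (z), walls 6 mm, rim at z = 66. Hinge knuckles on the left part of its far (+x) side; on its left (+y) end a post with a black dial plate (64 mm diameter, top at z = 68) and the yellow tally sleeve above it.
- case_floor (a point): Centre of the case's inner floor, (0, 0, 8) mm in its frame. Three low dividers (3 mm thick, up to z = 22 mm in the case's frame, at y = -49, 0, 49 mm) part the floor into four bays, 116 (x) by 46 (y) mm, centred at y = -73.5, -24.5, 24.5 and 73.5 mm, x = 0. One optic fits in a bay.
- case_hinge (a point): Middle of the case's hinge axis, (76, 39, 66) mm in the case's frame. The axis runs along the case's y. Three aluminium knuckles, centred at y = -11.5, 39 and 89.5 mm, each 21 mm long, 19 mm across, bore 11.5 mm.
- case_mouth (a point): Centre of the open left (+y) end of the hinge, (76, 100, 66) mm in the case's frame. The pin goes in here, towards the case's -y.
- case_blind (a point): Centre of the right (-y) end of the hinge, (76, -22, 66) mm in the case's frame, closed by a cap: no pin can enter here.
- lid: Loose blue lid, 0.2 to 0.33 kg: plate 128 (x) by 205 (y) by 6 mm on four round-ended feet (10 mm diameter, 12 mm long) that fit into the case's inner corners with 1.3 mm of play. Origin: under the plate's centre at the level of the feet's ends (0 on the bench, 54 mm above the case's underside when on); x towards its hinge side; z up. Plate at z = 12 to 18 mm. Starts on the bench at the left.
- lid_hinge (a point): Middle of the lid's hinge axis, (76, 39, 12) mm in the lid's frame; meets case_hinge when the lid is on. Two dark steel knuckles, 22.5 mm long, 19 mm across, bore 11.5 mm, centred at y = 13.75 and 64.25 mm, drop between the case's three with 3.5 mm of play at each side.
- lid_handle (a point): Centre of the top face of the black bar handle on the lid, (0, 0, 52) mm in the lid's frame. The solid bar is 80 mm long along the lid's y, 12 mm wide along x, 26 mm tall (z = 26 to 52 mm). Grip it across x.
- pin: Loose hinge pin, 0.04 kg: steel rod 8 mm in diameter, 118 mm long, its last 12 mm tapered to 4 mm, and a red grip 36 (x) by 16 (y) by 10 (z) mm. Origin: on the axis at the shoulder where rod and grip meet; rod along +x, grip along -x. Starts lying flat on the bench at the far left, rod pointing right. Fully home, its shoulder touches the hinge's open end.
- pin_tip (a point): Tip of the hinge pin, (118, 0, 0) mm in the pin's frame.
- tally (a joint): Angle of the tally sleeve, rad; 0 at the start, grows clockwise seen from above. It clicks in at marks 0 to 5: 0, 0.419, 0.838, 1.257, 1.676, 2.094 rad; stops just beyond 0 and 5; turning takes about 0.03 N m. The black line on the sleeve shows the mark on the dial plate: red dot for 0, rows of 1 to 5 white dots for 1 to 5; they face the robot, 0 at the right, 5 at the left.
- tally_top (a point): Centre of the top of the yellow tally sleeve, on its vertical axis: (-30, 138, 104.5) mm in the case's frame. The sleeve is a ribbed cylinder, 30 mm in diameter, 36 mm tall; grip it round its sides from above.
- cube_a: Black filter cube with coloured glass discs, 0.06 kg. The solid block is 31 (x) by 34 (y) by 34 (z) mm, its centre at x = 1.5, y = 1 mm. Origin: centre of its underside, z up as it should stand. It starts upright on the bench right of the case, or is absent (then it needs no packing).
- cube_b: A second filter cube exactly like cube_a. Origin: centre of its underside, z up as it should stand. It starts upright on the bench right of the case, or is absent (then it needs no packing).
- objective_short: Spare microscope objective with a yellow band, round, 26 mm diameter, 38 mm tall, 0.11 kg. Origin: centre of its underside, z up as it should stand. It starts upright on the bench right of the case, or is absent (then it needs no packing).
- objective_tall: Spare microscope objective with a green band, round, 26 mm diameter (narrower towards the top), 46 mm tall, 0.11 kg. Origin: centre of its underside, z up as it should stand. It starts upright on the bench right of the case, or is absent (then it needs no packing).
- oil_bottle: Bystander: small brown oil bottle, 25 mm diameter, 62 mm tall, origin at its underside. Not to be moved.
- timer: Bystander: bench timer lying flat, 66 by 64 by 17 mm, origin at its underside. Not to be moved.
Not all that is in view belongs to the job. What is shaped like the cube_a but purple is not meant.

How it is judged:
By the outcome, as a careful person would: the job done as asked, in the order asked, and still so for the second after the job is handed in, with the robot touching nothing.
Of cube_a, cube_b, objective_short, objective_tall only 3 to 4 are there at a start; the rules pass over those that are not, and their reading is None.
At some moment in a run one of cube_a, cube_b, pin, lid may be knocked a few centimetres aside while the robot is not near it.
It also fails if it takes over 200 s, if anything falls off the work surface, if the arm or the gripper's body presses on something with over 40 N, if the wrist force passes 120 N, or if a joint passes its speed limit or range.

## Working session

There is one attempt and no reset: what is moved stays moved. The work goes in short steps, Python scripts to look and compute and a tool call to move; the robot and the scene stay as the last step left them, time stands still between calls to the robot, and variables do not carry over. Pictures are saved under pics/ and viewed, at most 14 in all, crops included, and the job is handed in when it is done.

Besides the shell and the picture viewer there is one more tool, called after "Emit:" by a JSON object that holds its "fn" and its "kwargs", one argument or row to a line. jog_arm: Moves the arm, as the interface text tells. Shift numbers are shares of 12 cm and turn numbers shares of pi/2 rad, none past 1 either way. Its arguments: {"type":"object","properties":{"increments":{"type":"array"},"force":{"type":"number"}},"required":["increments"]}

```bash
ls; mkdir -p pics
cat > h.py <<'E'
import numpy as np, cv2
from scipy.spatial.transform import Rotation as R
from plant import get_state, imaging, job, ctrl
def cam(n):
    s=get_state(); c=imaging.read_camera(n)
    if 'extrinsics' in c: T=np.array(c['extrinsics'])
    else:
        W=np.eye(4); W[:3,:3]=R.from_quat(s['tcp_rot']).as_matrix(); W[:3,3]=s['eef_pos']
        T=W@np.array(c['mount'])
    K=np.array(c['camera_matrix']); d=c['depth']
    v,u=np.mgrid[0:d.shape[0],0:d.shape[1]]
    x=(u-K[0,2])/K[0,0]*d; y=(v-K[1,2])/K[1,1]*d
    P=np.stack([x,-y,-d],-1)@T[:3,:3].T+T[:3,3]
    P[d==0]=np.nan
    return c['frame'],P,c,T
def save(n,f,crop=None,s=1):
    if crop: f=f[crop[1]:crop[3],crop[0]:crop[2]]
    cv2.imwrite('pics/'+n+'.png',cv2.resize(f,None,fx=s,fy=s,interpolation=cv2.INTER_CUBIC))
E
python3 - <<'E'
from h import *
s=get_state();print(s)
a=cam('scene');b=cam('top')
np.savez('first.npz',sf=a[0],sp=a[1],tf=b[0],tp=b[1])
save('top0',b[0],s=1.5); save('scene0',a[0],s=1.5)
print({k:(v if k!='frame' and k!='depth' else 0) for k,v in b[2].items()})
print(a[3])
E
```

```text
pics
{'time': 0.0, 'qpos': array([ 1.18200113e+00,  2.87185918e-01,  1.57818682e+00, -1.88035650e-05,
        1.27859283e+00, -1.50003583e-01]), 'dq': array([ 0.00106387, -0.0017733 ,  0.00154966, -0.0003866 , -0.00168109,
        0.000435  ]), 'joint_efforts': array([-2.23648603e-03, -4.05988204e+01, -2.92616272e+01, -2.69021220e-04,
        5.95155812e-03,  5.00954840e-06]), 'eef_pos': array([0.15940382, 0.65528904, 0.25492828]), 'tcp_rot': array([ 1.19109553e-01,  9.92880409e-01, -1.14606134e-03, -3.07104058e-04]), 'contact_force': array([ 0.51263613, -0.10840972,  0.00326188]), 'wrist_torque': array([-0.00726596, -0.0306075 , -0.0033591 ]), 'finger_force': 0.0, 'opening': 1.001642606891733}
{'frame': 0, 'depth': 0, 'camera_matrix': array([[407.132436  ,   0.        , 253.43883514],
       [  0.        , 407.132436  , 189.72099453],
       [  0.        ,   0.        ,   1.        ]]), 'extrinsics': array([[-0.02627368,  0.997047  , -0.07215936,  0.40892095],
       [-0.99945699, -0.02763584, -0.01794395, -0.04639683],
       [-0.01988514,  0.07164872,  0.99723169,  1.49124369],
       [ 0.        ,  0.        ,  0.        ,  1.        ]])}
[[ 0.58144905  0.62489107 -0.52098767 -0.22100684]
 [-0.81349395  0.43708173 -0.38364979 -0.59564899]
 [-0.01202514  0.64689312  0.76248586  1.18055046]
 [ 0.          0.          0.          1.        ]]
```

View pics/top0.png

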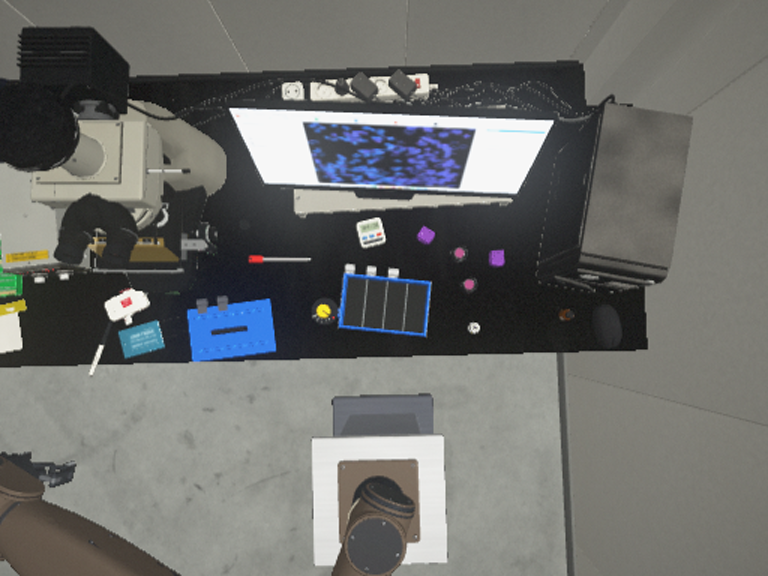

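View pics/scene0.png

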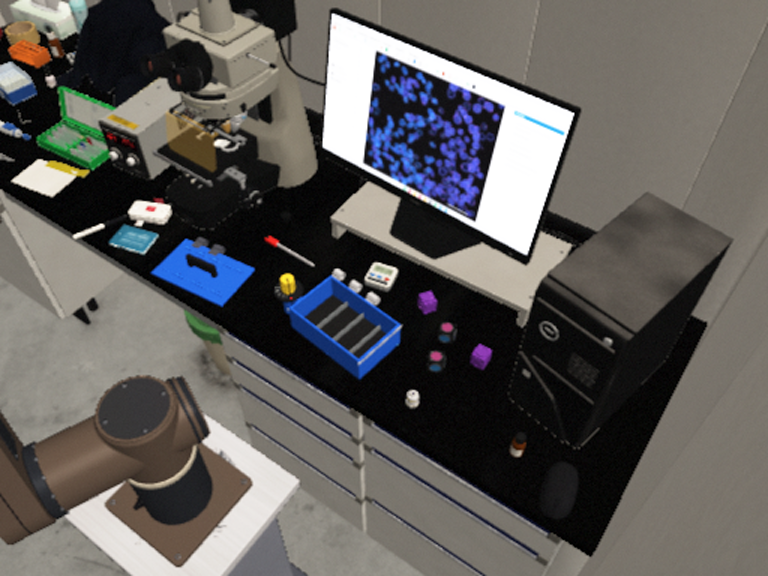

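The scene shows the case in the middle, the lid at left, and the pin far left. There are two dark cubes with pink discs at top px (460,254) and (469,285), and two purple cubes that are not meant at (425,235) and (497,258). One objective is at (474,328) and the bottle is at (567,314). I'll check these in a close crop.

Run:
```python
from h import *
z=np.load('first.npz')
a=z['sf'][170:345,235:410]; b=z['tf'][130:250,260:440]
r=lambda f,h:cv2.resize(f,(int(f.shape[1]*h/f.shape[0]),h),interpolation=cv2.INTER_CUBIC)
cv2.imwrite('pics/crop0.png',np.hstack([r(a,330),r(b,330)])[:, :800])
P=z['tp']
for n,(u,v) in dict(c1=(460,254),c2=(469,285),ob=(474,328),oil=(567,314),p1=(425,235),p2=(497,258),timer=(371,232),tally=(324,311),lid=(230,330),pin=(255,259),pintip=(308,260)).items():
    u=int(u/1.5);v=int(v/1.5); print(n,np.round(P[v,u],3))
```

```text
c1 [ 0.583 -0.211  0.036]
c2 [ 0.507 -0.23   0.035]
ob [ 0.407 -0.24   0.037]
oil [ 0.433 -0.454  0.058]
p1 [ 0.633 -0.13   0.036]
p2 [ 0.57  -0.3    0.037]
timer [0.647 0.    0.016]
tally [0.454 0.108 0.102]
lid [0.415 0.338 0.053]
pin [0.59  0.285 0.01 ]
pintip [0.583 0.157 0.003]
```

View pics/crop0.png

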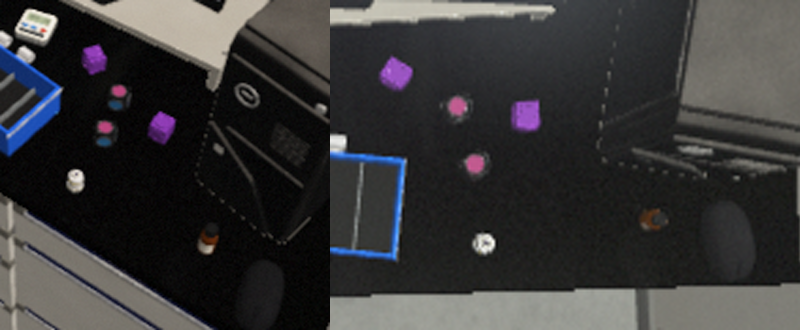

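Three optics are present: two dark cubes and one short objective, 37 mm tall. Next I'll fit the poses.

Run:
```python
from h import *
z=np.load('first.npz')
def rect(m,P,lab):
    p=P[m][:,:2]; 
    (c,s,a)=cv2.minAreaRect((p*1000).astype(np.float32)); print(lab,m.sum(),np.round(c,1),np.round(s,1),round(a,1))
for k in 'ts':
    f=z[k+'f'].astype(int);P=z[k+'p']
    b,g,r=f[...,0],f[...,1],f[...,2]
    blue=(b>120)&(b>2*r)&(b-g>40)
    X,Y,Z=P[...,0],P[...,1],P[...,2]
    def clean(m): 
        n,l,st,_=cv2.connectedComponentsWithStats(m.astype(np.uint8)); return l==1+np.argmax(st[1:,4])
    rect(clean(blue&(Z>.056)&(Z<.076)&(Y<.12)),P,'case')
    rect(clean(blue&(Z>.008)&(Z<.03)&(Y>.15)),P,'lid')
    yel=(r>150)&(g>120)&(b<90)&(Z>.09)&(Y<.2)
    rect(yel,P,'tally')
    red=(r>140)&(g<80)&(b<80)&(Y>.2)&(Y<.33)&(X>.5)&(Z<.03)
    rect(red,P,'grip')
    rod=(Y>.1)&(Y<.26)&(X>.54)&(X<.63)&(Z>.002)&(r>110); rect(rod,P,'rod')
    # knuckles
    kn=(X>.5)&(X<.6)&(Y>-.1)&(Y<.1)&(Z>.06)&(r>150)&(b>150); rect(kn,P,'kn')
    for n,c in dict(c1=(.583,-.211),c2=(.507,-.23)).items():
        m=(abs(X-c[0])<.035)&(abs(Y-c[1])<.035)&(Z>.027)&(Z<.045); rect(m,P,n)
    m=(abs(X-.407)<.03)&(abs(Y+.24)<.03)&(Z>.02)&(Z<.05); rect(m,P,'obj')
```

```text
case 322 [467.9 -26.6] [209.8 127.6] 82.7
lid 1834 [416.6 344.9] [127.6 206.1] 6.2
tally 60 [455.7 111.2] [27.1 26.6] 47.3
grip 41 [589.9 285.5] [31.6 16. ] 87.5
rod 57 [586.2 205.5] [105.6   4.7] 88.0
kn 105 [545.7  -0.8] [123.5  19.8] 82.8
c1 88 [ 586.6 -211.5] [31.6 35.7] 17.5
c2 83 [ 510.2 -232.1] [31.9 35.8] 30.9
obj 40 [ 407.3 -240.6] [21.2 21.4] 88.1
case 440 [463.2 -25.3] [212.7 131.7] 82.3
lid 1427 [413.  343.9] [130.9 210.1] 5.4
tally 71 [449.7 111.3] [26.8 27.3] 3.0
grip 32 [585.5 285.3] [33.  14.8] 88.3
rod 48 [585.4 178.7] [ 16.6 148.7] 7.0
kn 121 [539.2  -2.4] [127.9  19.3] 80.9
c1 102 [ 583.7 -212.1] [40.  35.2] 17.2
c2 108 [ 506.9 -230.6] [35.3 33.9] 31.2
obj 61 [ 402.8 -241.7] [22.6 23.7] 35.6
```

Emit:
{"fn": "jog_arm", "kwargs": {
  "increments": [
    {"dx":0.4,"dy":-0.4,"dz":0.15},
    {"dx":0.7,"dy":-0.7,"dz":0.3,"az":-0.05},
    {"dx":1,"dy":-1,"dz":0.4,"az":-0.1},
    {"dx":1,"dy":-1,"dz":0.4,"az":-0.1}
  ]
}}

```text
$.increments[0]: bad value
```

Emit:
{"fn": "jog_arm", "kwargs": {
  "increments": [
    {"dx":0.4,"dy":-0.4},
    {"dx":0.7,"dy":-0.7,"az":-0.05},
    {"dx":1,"dy":-1,"az":-0.1},
    {"dx":1,"dy":-1,"az":-0.1}
  ]
}}

```text
$.increments[0]: bad value
```

Run:
```python
from h import *
s=get_state(); print(s['time'],s['eef_pos'],s['tcp_rot'],s['qpos'])
print(ctrl.finger_overhang,[x for x in dir(ctrl) if x[0]!='_'])
c=imaging.read_camera('wrist');print(c['mount'],c['camera_matrix'])
```

```text
0.1 [0.15943031 0.65534248 0.25503501] [ 1.19103658e-01  9.92881227e-01 -1.05341259e-03 -2.78640033e-04] [ 1.18199663e+00  2.87140906e-01  1.57804512e+00 -2.46301561e-05
  1.27858578e+00 -1.50018303e-01]
0.025 ['Unreachable', 'finger_overhang']
[[-7.38757519e-04  9.46140968e-01  3.23754110e-01  8.41505148e-02]
 [ 9.99999712e-01  7.54724156e-04  7.62364471e-05 -5.66564081e-04]
 [-1.72214621e-04  3.23754073e-01 -9.46141253e-01 -1.17672477e-01]
 [ 0.00000000e+00  0.00000000e+00  0.00000000e+00  1.00000000e+00]] [[271.63352903   0.         252.42176651]
 [  0.         271.63352903 190.94640092]
 [  0.           0.           1.        ]]
```

Emit:
{"fn": "jog_arm", "kwargs": {
  "increments": [
    {"dx":0.4,"dy":-0.4,"dz":0.15,"ax":0,"ay":0,"az":0,"gripper":1},
    {"dx":0.7,"dy":-0.7,"dz":0.3,"ax":0,"ay":0,"az":-0.05,"gripper":1},
    {"dx":1,"dy":-1,"dz":0.4,"ax":0,"ay":0,"az":-0.1,"gripper":1},
    {"dx":1,"dy":-1,"dz":0.4,"ax":0,"ay":0,"az":-0.1,"gripper":1}
  ]
}}

```text
time: 0.55
eef_pos: [0.2818, 0.5339, 0.3055]
tcp_rot: [0.198, 0.98, 0.0, 0.001]
contact_force: [-0.0, -0.2, 0.6]
opening: 1.001
finger_force: 0.0
```

Emit:
{"fn": "jog_arm", "kwargs": {
  "increments": [
    {"dx":0.4,"dy":-0.4,"dz":0,"ax":0,"ay":0,"az":0,"gripper":1},
    {"dx":0.7,"dy":-0.7,"dz":0,"ax":0,"ay":0,"az":-0.05,"gripper":1},
    {"dx":1,"dy":-1,"dz":0,"ax":0,"ay":0,"az":-0.1,"gripper":1},
    {"dx":1,"dy":-1,"dz":0,"ax":0,"ay":0,"az":-0.1,"gripper":1}
  ]
}}

```text
time: 0.95
eef_pos: [0.402, 0.4129, 0.304]
tcp_rot: [0.275, 0.961, -0.001, 0.0]
contact_force: [0.0, 0.2, -0.3]
opening: 1.005
finger_force: 0.0
```

Emit:
{"fn": "jog_arm", "kwargs": {
  "increments": [
    {"dx":0.1,"dy":-0.4,"dz":0,"ax":0,"ay":0,"az":-0.04,"gripper":1},
    {"dx":0.15,"dy":-0.8,"dz":0,"ax":0,"ay":0,"az":-0.08,"gripper":1},
    {"dx":0.2,"dy":-1,"dz":0,"ax":0,"ay":0,"az":-0.1,"gripper":1}
  ]
}}

```text
time: 1.25
eef_pos: [0.4236, 0.293, 0.3038]
tcp_rot: [0.349, 0.937, -0.001, -0.0]
contact_force: [-0.1, 0.4, 0.1]
opening: 1.0
finger_force: 0.0
```

Emit:
{"fn": "jog_arm", "kwargs": {
  "increments": [
    {"dx":0.1,"dy":-0.4,"dz":0,"ax":0,"ay":0,"az":-0.04,"gripper":1},
    {"dx":0.15,"dy":-0.8,"dz":0,"ax":0,"ay":0,"az":-0.08,"gripper":1},
    {"dx":0.2,"dy":-1,"dz":0,"ax":0,"ay":0,"az":-0.1,"gripper":1}
  ]
}}

```text
time: 1.55
eef_pos: [0.4475, 0.173, 0.304]
tcp_rot: [0.422, 0.907, -0.0, 0.0]
contact_force: [0.4, -0.2, 1.0]
opening: 0.998
finger_force: 0.0
```

Emit:
{"fn": "jog_arm", "kwargs": {
  "increments": [
    {"dx":0.1,"dy":-0.4,"dz":0,"ax":0,"ay":0,"az":-0.04,"gripper":1},
    {"dx":0.15,"dy":-0.8,"dz":0,"ax":0,"ay":0,"az":-0.08,"gripper":1},
    {"dx":0.2,"dy":-1,"dz":0,"ax":0,"ay":0,"az":-0.1,"gripper":1}
  ]
}}

```text
time: 1.85
eef_pos: [0.4715, 0.0529, 0.3041]
tcp_rot: [0.492, 0.871, -0.0, 0.0]
contact_force: [-0.4, 0.0, -0.8]
opening: 0.998
finger_force: 0.0
```

Emit:
{"fn": "jog_arm", "kwargs": {
  "increments": [
    {"dx":0,"dy":-0.4,"dz":0,"ax":0,"ay":0,"az":-0.04,"gripper":1},
    {"dx":0,"dy":-0.8,"dz":0,"ax":0,"ay":0,"az":-0.08,"gripper":1},
    {"dx":0,"dy":-1,"dz":0,"ax":0,"ay":0,"az":-0.1,"gripper":1}
  ]
}}

```text
time: 2.15
eef_pos: [0.4712, -0.0671, 0.3041]
tcp_rot: [0.559, 0.829, -0.0, 0.0]
contact_force: [0.0, 0.4, -0.1]
opening: 1.0
finger_force: 0.0
```

Emit:
{"fn": "jog_arm", "kwargs": {
  "increments": [
    {"dx":0,"dy":-0.4,"dz":0,"ax":0,"ay":0,"az":0,"gripper":1},
    {"dx":0,"dy":-0.8,"dz":0,"ax":0,"ay":0,"az":0,"gripper":1},
    {"dx":0,"dy":-0.9,"dz":0,"ax":0,"ay":0,"az":0,"gripper":1},
    {"dx":0,"dy":-0.9,"dz":0,"ax":0,"ay":0,"az":0,"gripper":1}
  ]
}}

```text
time: 2.55
eef_pos: [0.4713, -0.1735, 0.3038]
tcp_rot: [0.558, 0.83, 0.0, -0.001]
contact_force: [0.3, 0.6, -0.1]
opening: 1.002
finger_force: 0.0
```

```bash
cat >> h.py <<'E'
def rects(P,cs,zlo,zhi,r=.035):
    for n,c in cs.items():
        m=(abs(P[...,0]-c[0])<r)&(abs(P[...,1]-c[1])<r)&(P[...,2]>zlo)&(P[...,2]<zhi)
        if m.sum()<10: print(n,'few');continue
        q=P[m]; (k,s,a)=cv2.minAreaRect((q[:,:2]*1000).astype(np.float32))
        print(n,m.sum(),np.round(k,1),np.round(s,1),round(a,1),'z',np.round(np.nanmedian(q[:,2])*1000,1))
E
python3 - <<'E'
from h import *
s=get_state();f,P,c,T=cam('wrist'); print(s['eef_pos'],s['tcp_rot']); save('w1',f,s=1.5)
np.savez('w1.npz',f=f,P=P)
rects(P,dict(c1=(.585,-.211),c2=(.509,-.231),ob=(.405,-.241)),.027,.045)
E
```

```text
[ 0.47130257 -0.17348647  0.30383498] [ 5.58285665e-01  8.29648561e-01  1.34356392e-04 -6.02132880e-04]
c1 456 [ 583.2 -210.7] [32.9 36.4] 16.4 z 34.3
c2 447 [ 507.2 -231.6] [32.6 37.4] 29.0 z 34.2
ob 206 [ 404.3 -239. ] [22.6 22.6] 22.2 z 33.8
```

View pics/w1.png

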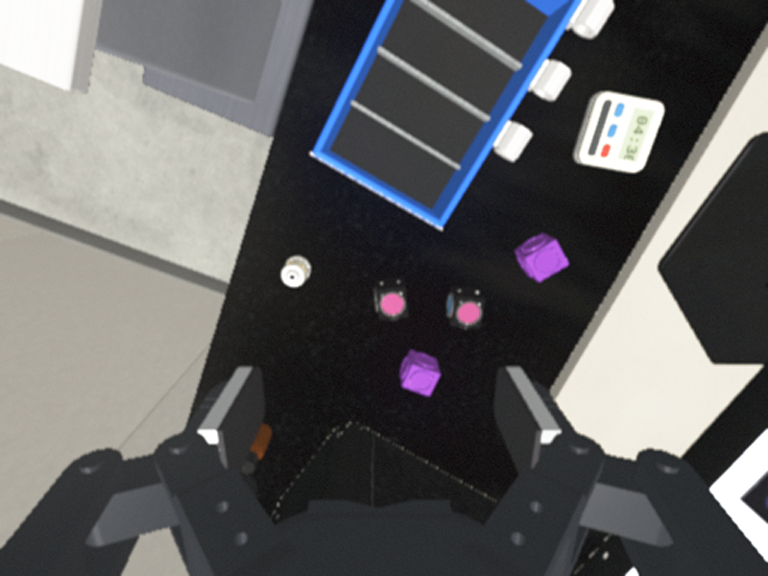

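The wrist view shows the black cubes at (390,300) and (468,310), the objective at (295,270), and purple decoys elsewhere. All agree with the measurements. I'll grasp the nearer cube first.

Emit:
{"fn": "jog_arm", "kwargs": {
  "increments": [
    {"dx":0.15,"dy":-0.25,"dz":-0.2,"ax":0,"ay":0,"az":0.05,"gripper":0.3},
    {"dx":0.3,"dy":-0.48,"dz":-0.5,"ax":0,"ay":0,"az":0.093,"gripper":0.3},
    {"dx":0.3,"dy":-0.48,"dz":-0.8,"ax":0,"ay":0,"az":0.093,"gripper":0.3},
    {"dx":0.3,"dy":-0.48,"dz":-1,"ax":0,"ay":0,"az":0.093,"gripper":0.3},
    {"dx":0.3,"dy":-0.48,"dz":-1,"ax":0,"ay":0,"az":0.093,"gripper":0.3}
  ]
}}

```text
time: 3.1
eef_pos: [0.5056, -0.2262, 0.1795]
tcp_rot: [0.494, 0.87, 0.001, -0.005]
contact_force: [-0.4, -0.6, -0.0]
opening: 0.649
finger_force: 0.0
```

Emit:
{"fn": "jog_arm", "kwargs": {
  "increments": [
    {"dx":0,"dy":0,"dz":-0.3,"ax":0,"ay":0,"az":0,"gripper":0.3},
    {"dx":0,"dy":0,"dz":-0.5,"ax":0,"ay":0,"az":0,"gripper":0.3},
    {"dx":0,"dy":0,"dz":-0.5,"ax":0,"ay":0,"az":0,"gripper":0.3}
  ]
}}

```text
time: 3.4
eef_pos: [0.5065, -0.2273, 0.1224]
tcp_rot: [0.494, 0.869, 0.0, -0.003]
contact_force: [-0.5, 0.3, -0.4]
opening: 0.648
finger_force: 0.0
```

Run:
```python
from h import *
s=get_state();f,P,c,T=cam('wrist'); print(s['eef_pos'],s['tcp_rot'],s['opening']); save('w2',f,s=1.2)
rects(P,dict(c1=(.585,-.211),c2=(.507,-.231)),.027,.042,.03)
```

```text
[ 0.50645848 -0.2273019   0.12236131] [ 4.94020295e-01  8.69445900e-01  3.75390508e-04 -2.76304632e-03] 0.6478986719772667
c1 1477 [ 583.1 -211.5] [32.9 36.9] 16.1 z 34.4
c2 1522 [ 507.4 -231.7] [32.3 36.9] 28.7 z 34.4
```

View pics/w2.png

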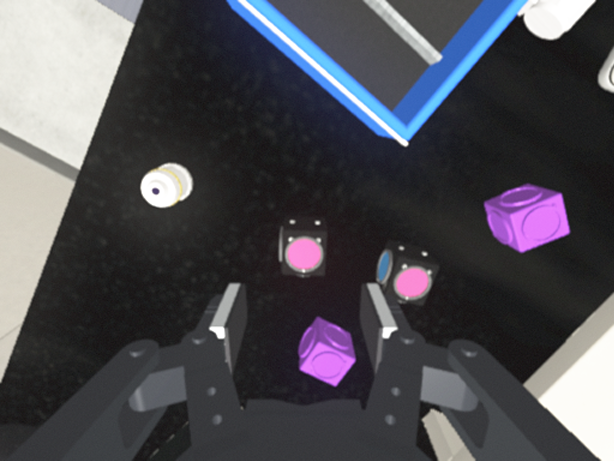

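Emit:
{"fn": "jog_arm", "kwargs": {
  "increments": [
    {"dx":0,"dy":-0.02,"dz":-0.3,"ax":0,"ay":0,"az":-0.02,"gripper":0.3},
    {"dx":0,"dy":-0.02,"dz":-0.6,"ax":0,"ay":0,"az":-0.02,"gripper":0.3},
    {"dx":0,"dy":-0.02,"dz":-0.78,"ax":0,"ay":0,"az":-0.02,"gripper":0.3},
    {"dx":0,"dy":-0.02,"dz":-0.78,"ax":0,"ay":0,"az":-0.02,"gripper":0.3},
    {"dx":0,"dy":-0.02,"dz":-0.78,"ax":0,"ay":0,"az":-0.02,"gripper":0.3}
  ]
}}

```text
time: 3.95
eef_pos: [0.5093, -0.2328, 0.0332]
tcp_rot: [0.508, 0.861, -0.0, 0.002]
contact_force: [0.0, 0.5, 0.4]
opening: 0.646
finger_force: 0.0
```

Emit:
{"fn": "jog_arm", "kwargs": {
  "increments": [
    {"dx":0,"dy":0,"dz":0,"ax":0,"ay":0,"az":0,"gripper":-1},
    {"dx":0,"dy":0,"dz":0,"ax":0,"ay":0,"az":0,"gripper":-1},
    {"dx":0,"dy":0,"dz":0,"ax":0,"ay":0,"az":0,"gripper":-1},
    {"dx":0,"dy":0,"dz":0,"ax":0,"ay":0,"az":0,"gripper":-1},
    {"dx":0,"dy":0,"dz":0,"ax":0,"ay":0,"az":0,"gripper":-1}
  ],
  "force": 30
}}

```text
time: 4.45
eef_pos: [0.5094, -0.2332, 0.0335]
tcp_rot: [0.508, 0.861, -0.0, 0.002]
contact_force: [0.0, 1.1, 7.0]
opening: 0.356
finger_force: 31.3
```

Emit:
{"fn": "jog_arm", "kwargs": {
  "increments": [
    {"dx":0,"dy":0,"dz":0.2,"ax":0,"ay":0,"az":0,"gripper":-1},
    {"dx":0,"dy":0,"dz":0.6,"ax":0,"ay":0,"az":0,"gripper":-1},
    {"dx":0,"dy":0,"dz":1,"ax":0,"ay":0,"az":0,"gripper":-1},
    {"dx":0,"dy":0,"dz":1,"ax":0,"ay":0,"az":0,"gripper":-1}
  ]
}}

```text
time: 4.85
eef_pos: [0.5119, -0.235, 0.16]
tcp_rot: [0.508, 0.861, -0.001, 0.008]
contact_force: [0.7, -0.8, 0.3]
opening: 0.355
finger_force: 30.5
```

Emit:
{"fn": "jog_arm", "kwargs": {
  "increments": [
    {"dx":-0.1,"dy":0.2,"dz":0,"ax":0,"ay":0,"az":-0.07,"gripper":-1},
    {"dx":-0.2,"dy":0.4,"dz":0.1,"ax":0,"ay":0,"az":-0.14,"gripper":-1},
    {"dx":-0.3,"dy":0.7,"dz":0.2,"ax":0,"ay":0,"az":-0.21,"gripper":-1},
    {"dx":-0.4,"dy":0.9,"dz":0.2,"ax":0,"ay":0,"az":-0.28,"gripper":-1},
    {"dx":-0.43,"dy":1,"dz":0.2,"ax":0,"ay":0,"az":-0.35,"gripper":-1},
    {"dx":-0.43,"dy":1,"dz":0.2,"ax":0,"ay":0,"az":-0.4,"gripper":-1},
    {"dx":-0.43,"dy":1,"dz":0.2,"ax":0,"ay":0,"az":-0.4,"gripper":-1},
    {"dx":-0.43,"dy":1,"dz":0.2,"ax":0,"ay":0,"az":-0.4,"gripper":-1}
  ]
}}

```text
time: 5.65
eef_pos: [0.456, -0.1122, 0.1747]
tcp_rot: [0.749, 0.662, 0.0, 0.0]
contact_force: [0.2, -1.0, -0.7]
opening: 0.351
finger_force: 30.5
```

```bash
cat >> h.py <<'E'
def pose(s):
    q=s['tcp_rot']; m=R.from_quat(q).as_matrix(); return np.round(s['eef_pos'],4), 'close',round(np.degrees(np.arctan2(m[1,1],m[0,1])),2),'tilt',np.round(m[:2,2],4)
E
python3 - <<'E'
from h import *
s=get_state();f,P,c,T=cam('wrist'); print(pose(s),s['opening']); save('w3',f,s=1.2)
np.savez('w3.npz',f=f,P=P)
E
```

```text
(array([ 0.456 , -0.1122,  0.1747]), 'close', np.float64(-7.02), 'tilt', array([ 0.0001, -0.0001])) 0.3507726632376242
```

View pics/w3.png

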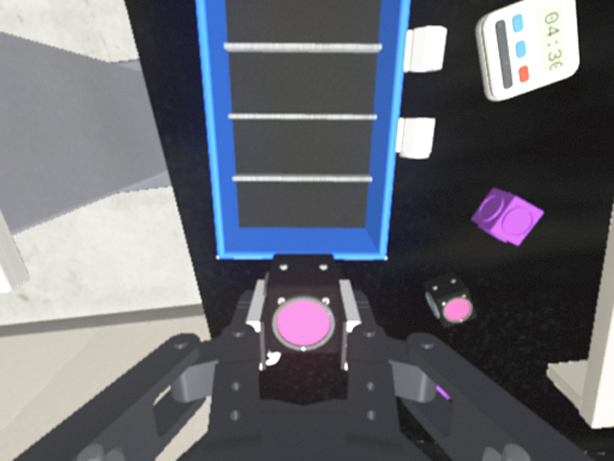

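The cube is held square at (303,320), and the case rim is in view with its near-right corner at (220,257). Next I'll fit the case pose.

```bash
cat > casefit.py <<'E'
from h import *
from scipy.optimize import least_squares
def fit(P,f,th0=-7.3,c0=(467,-26),kn=True):
    f=f.astype(int);b,g,r=f[...,0],f[...,1],f[...,2]
    X,Y,Z=P[...,0]*1000,P[...,1]*1000,P[...,2]*1000
    m=(b>110)&(b>1.8*r)&(abs(Z-66)<4)&(Y<100)&(Y>-160)&(X>370)&(X<560)
    zmed=np.median(Z[m]); m&=abs(Z-zmed)<2
    p=np.c_[X[m],Y[m]]
    def loc(v): 
        t=np.radians(v[2]); d=p-v[:2]; return np.c_[d[:,0]*np.cos(t)+d[:,1]*np.sin(t),-d[:,0]*np.sin(t)+d[:,1]*np.cos(t)]
    def res(v):
        l=loc(v); q=abs(l)-[61,99.5]   # rim centre line
        return np.where((abs(q[:,0])<abs(q[:,1])),q[:,0],q[:,1])
    s=least_squares(res,[*c0,th0],loss='soft_l1',f_scale=2)
    print('case',m.sum(),np.round(s.x,2),'rms',np.round(np.sqrt(np.mean(res(s.x)**2)),2),'z',round(zmed,1)); return s.x
if __name__=='__main__':
    for n in('w1','w3'):
        z=np.load(n+'.npz'); fit(z['P'],z['f'])
    z=np.load('first.npz'); fit(z['tp'],z['tf']); fit(z['sp'],z['sf'])
E
python3 casefit.py
```

```text
case 1780 [464.54 -27.62  -7.23] rms 1.67 z 65.5
case 3700 [465.11 -26.89  -7.35] rms 1.72 z 65.5
case 159 [467.58 -28.85  -7.18] rms 1.92 z 65.6
case 202 [462.84 -29.24  -7.18] rms 2.03 z 65.9
```

Emit:
{"fn": "jog_arm", "kwargs": {
  "increments": [
    {"dx":0,"dy":0.08,"dz":0,"ax":0,"ay":0,"az":0,"gripper":-1},
    {"dx":0,"dy":0.08,"dz":-0.25,"ax":0,"ay":0,"az":0,"gripper":-1},
    {"dx":0,"dy":0.08,"dz":-0.5,"ax":0,"ay":0,"az":0,"gripper":-1},
    {"dx":0,"dy":0.08,"dz":-0.75,"ax":0,"ay":0,"az":0,"gripper":-1},
    {"dx":0,"dy":0.08,"dz":-0.97,"ax":0,"ay":0,"az":0,"gripper":-1},
    {"dx":0,"dy":0.08,"dz":-0.97,"ax":0,"ay":0,"az":0,"gripper":-1},
    {"dx":0,"dy":0.08,"dz":-0.97,"ax":0,"ay":0,"az":0,"gripper":-1}
  ]
}}

```text
time: 6.4
eef_pos: [0.456, -0.1024, 0.0584]
tcp_rot: [0.75, 0.662, -0.0, -0.0]
contact_force: [0.8, -0.4, -0.9]
opening: 0.35
finger_force: 30.4
```

Emit:
{"fn": "jog_arm", "kwargs": {
  "increments": [
    {"dx":0,"dy":0,"dz":-0.07,"ax":0,"ay":0,"az":0,"gripper":-1},
    {"dx":0,"dy":0,"dz":-0.13,"ax":0,"ay":0,"az":0,"gripper":-1},
    {"dx":0,"dy":0,"dz":-0.13,"ax":0,"ay":0,"az":0,"gripper":-1},
    {"dx":0,"dy":0,"dz":-0.13,"ax":0,"ay":0,"az":0,"gripper":-1}
  ]
}}

```text
time: 6.8
eef_pos: [0.4562, -0.1026, 0.0429]
tcp_rot: [0.75, 0.662, 0.0, 0.0]
contact_force: [-0.8, 0.2, -0.5]
opening: 0.349
finger_force: 30.4
```

Emit:
{"fn": "jog_arm", "kwargs": {
  "increments": [
    {"dx":0,"dy":0,"dz":0,"ax":0,"ay":0,"az":0,"gripper":0.1},
    {"dx":0,"dy":0,"dz":0,"ax":0,"ay":0,"az":0,"gripper":0.1},
    {"dx":0,"dy":0,"dz":0,"ax":0,"ay":0,"az":0,"gripper":0.1},
    {"dx":0,"dy":0,"dz":0.3,"ax":0,"ay":0,"az":0,"gripper":0.1},
    {"dx":0,"dy":0,"dz":0.6,"ax":0,"ay":0,"az":0,"gripper":0.1},
    {"dx":0,"dy":0,"dz":1,"ax":0,"ay":0,"az":0,"gripper":0.1},
    {"dx":0,"dy":0,"dz":1,"ax":0,"ay":0,"az":0,"gripper":0.1}
  ]
}}

```text
time: 7.5
eef_pos: [0.4603, -0.1044, 0.1703]
tcp_rot: [0.75, 0.662, 0.003, 0.007]
contact_force: [0.6, 0.3, 0.3]
opening: 0.551
finger_force: 0.0
```

Emit:
{"fn": "jog_arm", "kwargs": {
  "increments": [
    {"dx":0.25,"dy":-0.25,"dz":0,"ax":0,"ay":0,"az":0.06,"gripper":0.3},
    {"dx":0.5,"dy":-0.5,"dz":0,"ax":0,"ay":0,"az":0.13,"gripper":0.3},
    {"dx":0.8,"dy":-0.75,"dz":0,"ax":0,"ay":0,"az":0.2,"gripper":0.3},
    {"dx":1,"dy":-0.9,"dz":0,"ax":0,"ay":0,"az":0.257,"gripper":0.3},
    {"dx":1,"dy":-0.9,"dz":0,"ax":0,"ay":0,"az":0.257,"gripper":0.3}
  ]
}}

```text
time: 8.0
eef_pos: [0.5781, -0.2131, 0.1622]
tcp_rot: [0.602, 0.799, 0.0, 0.001]
contact_force: [-0.3, 0.7, 0.4]
opening: 0.653
finger_force: 0.0
```

Emit:
{"fn": "jog_arm", "kwargs": {
  "increments": [
    {"dx":0.06,"dy":0,"dz":-0.2,"ax":0,"ay":0,"az":0,"gripper":0.3},
    {"dx":0.06,"dy":0,"dz":-0.3,"ax":0,"ay":0,"az":0,"gripper":0.3},
    {"dx":0.06,"dy":0,"dz":-0.3,"ax":0,"ay":0,"az":0,"gripper":0.3},
    {"dx":0.06,"dy":0,"dz":-0.3,"ax":0,"ay":0,"az":0,"gripper":0.3}
  ]
}}

```text
time: 8.4
eef_pos: [0.5824, -0.2099, 0.1263]
tcp_rot: [0.602, 0.799, -0.0, -0.001]
contact_force: [0.6, 0.1, 1.3]
opening: 0.654
finger_force: 0.0
```

Run:
```python
from h import *
s=get_state();f,P,c,T=cam('wrist'); print(pose(s),s['opening'])
rects(P,dict(c1=(.583,-.211)),.027,.042,.03)
f,P,c,T=cam('top')
rects(P,dict(bay=(.455,-.1)),.035,.05,.022)
```

```text
(array([ 0.5824, -0.2099,  0.1263]), 'close', np.float64(16.02), 'tilt', array([-0.0014,  0.0008])) 0.6543866265237714
c1 1488 [ 583.1 -211.2] [32.2 36.7] 16.9 z 34.6
bay few
```

Emit:
{"fn": "jog_arm", "kwargs": {
  "increments": [
    {"dx":0,"dy":-0.01,"dz":-0.3,"ax":0,"ay":0,"az":0.01,"gripper":0.3},
    {"dx":0,"dy":-0.01,"dz":-0.6,"ax":0,"ay":0,"az":0.01,"gripper":0.3},
    {"dx":0,"dy":-0.01,"dz":-0.78,"ax":0,"ay":0,"az":0.01,"gripper":0.3},
    {"dx":0,"dy":-0.01,"dz":-0.78,"ax":0,"ay":0,"az":0.01,"gripper":0.3},
    {"dx":0,"dy":-0.01,"dz":-0.78,"ax":0,"ay":0,"az":0.01,"gripper":0.3}
  ]
}}

```text
time: 9.0
eef_pos: [0.5838, -0.212, 0.0343]
tcp_rot: [0.595, 0.803, 0.0, 0.001]
contact_force: [0.2, -0.6, 1.2]
opening: 0.651
finger_force: 0.0
```

Emit:
{"fn": "jog_arm", "kwargs": {
  "increments": [
    {"dx":0,"dy":0,"dz":0,"ax":0,"ay":0,"az":0,"gripper":-1},
    {"dx":0,"dy":0,"dz":0,"ax":0,"ay":0,"az":0,"gripper":-1},
    {"dx":0,"dy":0,"dz":0,"ax":0,"ay":0,"az":0,"gripper":-1},
    {"dx":0,"dy":0,"dz":0,"ax":0,"ay":0,"az":0,"gripper":-1},
    {"dx":0,"dy":0,"dz":0,"ax":0,"ay":0,"az":0,"gripper":-1}
  ],
  "force": 30
}}

```text
time: 9.5
eef_pos: [0.5848, -0.2126, 0.0358]
tcp_rot: [0.595, 0.803, 0.0, 0.002]
contact_force: [0.0, -0.4, 6.8]
opening: 0.351
finger_force: 30.5
```

Emit:
{"fn": "jog_arm", "kwargs": {
  "increments": [
    {"dx":0,"dy":0,"dz":0.2,"ax":0,"ay":0,"az":0,"gripper":-1},
    {"dx":0,"dy":0,"dz":0.6,"ax":0,"ay":0,"az":0,"gripper":-1},
    {"dx":0,"dy":0,"dz":1,"ax":0,"ay":0,"az":0,"gripper":-1},
    {"dx":0,"dy":0,"dz":1,"ax":0,"ay":0,"az":0,"gripper":-1}
  ]
}}

```text
time: 9.9
eef_pos: [0.5877, -0.2141, 0.1627]
tcp_rot: [0.595, 0.803, 0.001, 0.008]
contact_force: [0.2, -0.5, 0.0]
opening: 0.351
finger_force: 29.9
```

Emit:
{"fn": "jog_arm", "kwargs": {
  "increments": [
    {"dx":-0.25,"dy":0.25,"dz":0,"ax":0,"ay":0,"az":-0.07,"gripper":-1},
    {"dx":-0.5,"dy":0.5,"dz":0,"ax":0,"ay":0,"az":-0.14,"gripper":-1},
    {"dx":-0.75,"dy":0.75,"dz":0,"ax":0,"ay":0,"az":-0.21,"gripper":-1},
    {"dx":-1,"dy":1,"dz":0,"ax":0,"ay":0,"az":-0.27,"gripper":-1},
    {"dx":-1,"dy":1,"dz":0,"ax":0,"ay":0,"az":-0.27,"gripper":-1}
  ]
}}

```text
time: 10.4
eef_pos: [0.4584, -0.088, 0.1507]
tcp_rot: [0.751, 0.661, -0.001, -0.003]
contact_force: [-0.6, 0.1, -1.1]
opening: 0.353
finger_force: 30.0
```

Emit:
{"fn": "jog_arm", "kwargs": {
  "increments": [
    {"dx":-0.02,"dy":0.3,"dz":0,"ax":0,"ay":0,"az":0,"gripper":-1},
    {"dx":-0.02,"dy":0.34,"dz":-0.2,"ax":0,"ay":0,"az":0,"gripper":-1},
    {"dx":-0.02,"dy":0.34,"dz":-0.5,"ax":0,"ay":0,"az":0,"gripper":-1},
    {"dx":-0.02,"dy":0.34,"dz":-0.5,"ax":0,"ay":0,"az":0,"gripper":-1},
    {"dx":-0.02,"dy":0.34,"dz":-0.5,"ax":0,"ay":0,"az":0,"gripper":-1}
  ]
}}

```text
time: 10.9
eef_pos: [0.4608, -0.0511, 0.093]
tcp_rot: [0.751, 0.66, -0.0, -0.001]
contact_force: [0.2, 0.3, -0.2]
opening: 0.352
finger_force: 30.0
```

Run:
```python
from h import *
s=get_state(); print(pose(s),s['opening'],s['contact_force'])
```

```text
(array([ 0.4608, -0.0511,  0.093 ]), 'close', np.float64(-7.37), 'tilt', array([-0.0014,  0.0004])) 0.35176451435941636 [ 0.21743969  0.34791515 -0.19671771]
```

Down to about z .043, then release and rise.

Emit:
{"fn": "jog_arm", "kwargs": {
  "increments": [
    {"dx":0.01,"dy":0,"dz":-0.2,"ax":0,"ay":0,"az":0,"gripper":-1},
    {"dx":0.01,"dy":0,"dz":-0.35,"ax":0,"ay":0,"az":0,"gripper":-1},
    {"dx":0.01,"dy":0,"dz":-0.4,"ax":0,"ay":0,"az":0,"gripper":-1},
    {"dx":0.01,"dy":0,"dz":-0.4,"ax":0,"ay":0,"az":0,"gripper":-1},
    {"dx":0.01,"dy":0,"dz":-0.4,"ax":0,"ay":0,"az":0,"gripper":-1}
  ]
}}

```text
time: 11.4
eef_pos: [0.4633, -0.0515, 0.0466]
tcp_rot: [0.751, 0.66, 0.001, 0.001]
contact_force: [1.0, -0.2, -0.8]
opening: 0.349
finger_force: 30.1
```

Emit:
{"fn": "jog_arm", "kwargs": {
  "increments": [
    {"dx":0,"dy":0,"dz":0,"ax":0,"ay":0,"az":0,"gripper":0.1},
    {"dx":0,"dy":0,"dz":0,"ax":0,"ay":0,"az":0,"gripper":0.1},
    {"dx":0,"dy":0,"dz":0,"ax":0,"ay":0,"az":0,"gripper":0.1},
    {"dx":0,"dy":0,"dz":0.3,"ax":0,"ay":0,"az":0,"gripper":0.1},
    {"dx":0,"dy":0,"dz":0.6,"ax":0,"ay":0,"az":0,"gripper":0.1},
    {"dx":0,"dy":0,"dz":1,"ax":0,"ay":0,"az":0,"gripper":0.1},
    {"dx":0,"dy":0,"dz":1,"ax":0,"ay":0,"az":0,"gripper":0.1}
  ]
}}

```text
time: 12.1
eef_pos: [0.4664, -0.0523, 0.1728]
tcp_rot: [0.751, 0.66, 0.004, 0.007]
contact_force: [0.2, -0.4, 0.4]
opening: 0.548
finger_force: 0.0
```

Emit:
{"fn": "jog_arm", "kwargs": {
  "increments": [
    {"dx":-0.1,"dy":-0.35,"dz":0,"ax":0,"ay":0,"az":0,"gripper":0.3},
    {"dx":-0.2,"dy":-0.7,"dz":0,"ax":0,"ay":0,"az":0,"gripper":0.3},
    {"dx":-0.3,"dy":-1,"dz":0,"ax":0,"ay":0,"az":0,"gripper":0.3}
  ]
}}

```text
time: 12.4
eef_pos: [0.4255, -0.1722, 0.1652]
tcp_rot: [0.751, 0.66, 0.0, 0.0]
contact_force: [0.7, -0.2, -0.6]
opening: 0.65
finger_force: 0.0
```

Emit:
{"fn": "jog_arm", "kwargs": {
  "increments": [
    {"dx":-0.1,"dy":-0.3,"dz":0,"ax":0,"ay":0,"az":0,"gripper":0.3},
    {"dx":-0.19,"dy":-0.56,"dz":-0.1,"ax":0,"ay":0,"az":0,"gripper":0.3},
    {"dx":-0.19,"dy":-0.56,"dz":-0.3,"ax":0,"ay":0,"az":0,"gripper":0.3},
    {"dx":-0.19,"dy":-0.56,"dz":-0.3,"ax":0,"ay":0,"az":0,"gripper":0.3},
    {"dx":-0.19,"dy":-0.56,"dz":-0.3,"ax":0,"ay":0,"az":0,"gripper":0.3}
  ]
}}

```text
time: 12.9
eef_pos: [0.4028, -0.2376, 0.1286]
tcp_rot: [0.751, 0.66, -0.0, -0.001]
contact_force: [0.1, 0.0, 1.0]
opening: 0.651
finger_force: 0.0
```

Run:
```python
from h import *
s=get_state();f,P,c,T=cam('wrist'); print(pose(s),s['opening']); save('w4',f,s=1.2)
rects(P,dict(ob=(.405,-.240)),.012,.045,.025)
rects(P,dict(ob=(.405,-.240)),.032,.045,.025)
a=cam('scene')[0]; save('s4',a,(170,170,400,330),3)
```

```text
(array([ 0.4028, -0.2376,  0.1286]), 'close', np.float64(-7.38), 'tilt', array([-0.0014,  0.0015])) 0.6512386448310314
ob 776 [ 405.1 -239.1] [25.  23.4] 14.7 z 33.6
ob 514 [ 404.7 -239.9] [22.2 21.7] 15.3 z 34.3
```

View pics/w4.png

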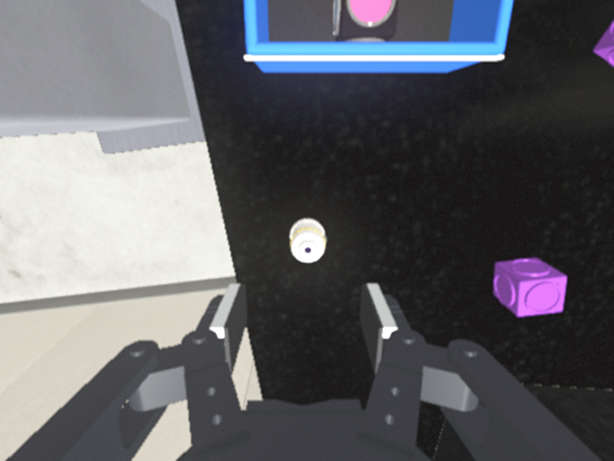

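View pics/s4.png

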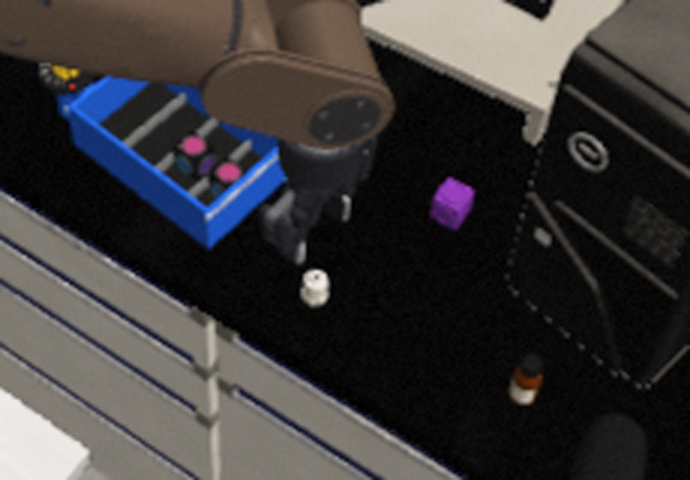

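Both cubes stand upright in their bays (scene crop (193,145) and (228,172)). The objective is centred between the fingers at wrist px (308,240).

Emit:
{"fn": "jog_arm", "kwargs": {
  "increments": [
    {"dx":0.01,"dy":-0.01,"dz":-0.3,"ax":0,"ay":0,"az":0,"gripper":0.3},
    {"dx":0.01,"dy":-0.01,"dz":-0.6,"ax":0,"ay":0,"az":0,"gripper":0.3},
    {"dx":0.01,"dy":-0.01,"dz":-0.8,"ax":0,"ay":0,"az":0,"gripper":0.3},
    {"dx":0.01,"dy":-0.01,"dz":-0.8,"ax":0,"ay":0,"az":0,"gripper":0.3},
    {"dx":0.01,"dy":-0.01,"dz":-0.8,"ax":0,"ay":0,"az":0,"gripper":0.3}
  ]
}}

```text
time: 13.5
eef_pos: [0.4052, -0.2394, 0.0341]
tcp_rot: [0.751, 0.661, 0.0, 0.001]
contact_force: [-0.5, -0.1, 1.0]
opening: 0.649
finger_force: 0.0
```

Emit:
{"fn": "jog_arm", "kwargs": {
  "increments": [
    {"dx":0,"dy":0,"dz":0,"ax":0,"ay":0,"az":0,"gripper":-1},
    {"dx":0,"dy":0,"dz":0,"ax":0,"ay":0,"az":0,"gripper":-1},
    {"dx":0,"dy":0,"dz":0,"ax":0,"ay":0,"az":0,"gripper":-1},
    {"dx":0,"dy":0,"dz":0,"ax":0,"ay":0,"az":0,"gripper":-1},
    {"dx":0,"dy":0,"dz":0,"ax":0,"ay":0,"az":0,"gripper":-1},
    {"dx":0,"dy":0,"dz":0,"ax":0,"ay":0,"az":0,"gripper":-1}
  ],
  "force": 30
}}

```text
time: 14.1
eef_pos: [0.4057, -0.2403, 0.0352]
tcp_rot: [0.751, 0.66, 0.0, 0.002]
contact_force: [-0.7, 1.1, 7.4]
opening: 0.282
finger_force: 29.5
```

Emit:
{"fn": "jog_arm", "kwargs": {
  "increments": [
    {"dx":0,"dy":0,"dz":0.2,"ax":0,"ay":0,"az":0,"gripper":-1},
    {"dx":0,"dy":0,"dz":0.6,"ax":0,"ay":0,"az":0,"gripper":-1},
    {"dx":0,"dy":0,"dz":1,"ax":0,"ay":0,"az":0,"gripper":-1},
    {"dx":0,"dy":0,"dz":1,"ax":0,"ay":0,"az":0,"gripper":-1}
  ]
}}

```text
time: 14.5
eef_pos: [0.4081, -0.2426, 0.1612]
tcp_rot: [0.751, 0.66, 0.001, 0.008]
contact_force: [0.7, -0.6, -1.0]
opening: 0.279
finger_force: 30.2
```

Emit:
{"fn": "jog_arm", "kwargs": {
  "increments": [
    {"dx":0.1,"dy":0.35,"dz":0,"ax":0,"ay":0,"az":0,"gripper":-1},
    {"dx":0.2,"dy":0.7,"dz":0,"ax":0,"ay":0,"az":0,"gripper":-1},
    {"dx":0.26,"dy":1,"dz":0,"ax":0,"ay":0,"az":0,"gripper":-1}
  ]
}}

```text
time: 14.8
eef_pos: [0.4356, -0.1178, 0.1529]
tcp_rot: [0.751, 0.66, 0.0, 0.0]
contact_force: [-0.4, 0.5, -1.3]
opening: 0.277
finger_force: 30.1
```

Emit:
{"fn": "jog_arm", "kwargs": {
  "increments": [
    {"dx":0.1,"dy":0.35,"dz":0,"ax":0,"ay":0,"az":0,"gripper":-1},
    {"dx":0.2,"dy":0.7,"dz":0,"ax":0,"ay":0,"az":0,"gripper":-1},
    {"dx":0.26,"dy":0.97,"dz":0,"ax":0,"ay":0,"az":0,"gripper":-1},
    {"dx":0.26,"dy":0.97,"dz":-0.2,"ax":0,"ay":0,"az":0,"gripper":-1},
    {"dx":0.26,"dy":0.97,"dz":-0.4,"ax":0,"ay":0,"az":0,"gripper":-1},
    {"dx":0.26,"dy":0.97,"dz":-0.5,"ax":0,"ay":0,"az":0,"gripper":-1},
    {"dx":0.26,"dy":0.97,"dz":-0.5,"ax":0,"ay":0,"az":0,"gripper":-1},
    {"dx":0.26,"dy":0.97,"dz":-0.5,"ax":0,"ay":0,"az":0,"gripper":-1}
  ]
}}

```text
time: 15.6
eef_pos: [0.467, -0.0033, 0.0934]
tcp_rot: [0.751, 0.66, 0.0, 0.0]
contact_force: [0.5, 0.5, -1.1]
opening: 0.276
finger_force: 30.1
```

Emit:
{"fn": "jog_arm", "kwargs": {
  "increments": [
    {"dx":0.01,"dy":0,"dz":-0.2,"ax":0,"ay":0,"az":0,"gripper":-1},
    {"dx":0.01,"dy":0,"dz":-0.35,"ax":0,"ay":0,"az":0,"gripper":-1},
    {"dx":0.01,"dy":0,"dz":-0.42,"ax":0,"ay":0,"az":0,"gripper":-1},
    {"dx":0.01,"dy":0,"dz":-0.42,"ax":0,"ay":0,"az":0,"gripper":-1},
    {"dx":0.01,"dy":0,"dz":-0.42,"ax":0,"ay":0,"az":0,"gripper":-1}
  ]
}}

```text
time: 16.1
eef_pos: [0.4691, -0.0034, 0.0438]
tcp_rot: [0.751, 0.66, 0.001, 0.001]
contact_force: [-0.2, 1.2, -1.2]
opening: 0.277
finger_force: 30.3
```

Emit:
{"fn": "jog_arm", "kwargs": {
  "increments": [
    {"dx":0,"dy":0,"dz":0,"ax":0,"ay":0,"az":0,"gripper":0.0},
    {"dx":0,"dy":0,"dz":0,"ax":0,"ay":0,"az":0,"gripper":0},
    {"dx":0,"dy":0,"dz":0,"ax":0,"ay":0,"az":0,"gripper":0},
    {"dx":0,"dy":0,"dz":0.2,"ax":0,"ay":0,"az":0,"gripper":0},
    {"dx":0,"dy":0,"dz":0.5,"ax":0,"ay":0,"az":0,"gripper":0},
    {"dx":0,"dy":0,"dz":0.8,"ax":0,"ay":0,"az":0,"gripper":0},
    {"dx":0,"dy":0,"dz":1,"ax":0,"ay":0,"az":0,"gripper":0},
    {"dx":0,"dy":0,"dz":1,"ax":0,"ay":0,"az":0,"gripper":0}
  ]
}}

```text
time: 16.9
eef_pos: [0.4707, -0.0035, 0.1673]
tcp_rot: [0.751, 0.66, 0.003, 0.004]
contact_force: [1.4, -0.1, -0.4]
opening: 0.499
finger_force: 0.0
```

Emit:
{"fn": "jog_arm", "kwargs": {
  "increments": [
    {"dx":-0.05,"dy":0.3,"dz":0.1,"ax":0,"ay":0,"az":0.08,"gripper":0.3},
    {"dx":-0.1,"dy":0.6,"dz":0.2,"ax":0,"ay":0,"az":0.16,"gripper":0.3},
    {"dx":-0.13,"dy":0.9,"dz":0.2,"ax":0,"ay":0,"az":0.24,"gripper":0.3},
    {"dx":-0.13,"dy":0.97,"dz":0.2,"ax":0,"ay":0,"az":0.32,"gripper":0.3},
    {"dx":-0.13,"dy":0.97,"dz":0.2,"ax":0,"ay":0,"az":0.4,"gripper":0.3},
    {"dx":-0.13,"dy":0.97,"dz":0.2,"ax":0,"ay":0,"az":0.4,"gripper":0.3},
    {"dx":-0.13,"dy":0.97,"dz":0.2,"ax":0,"ay":0,"az":0.4,"gripper":0.3}
  ]
}}

```text
time: 17.6
eef_pos: [0.4519, 0.1134, 0.1857]
tcp_rot: [0.512, 0.859, -0.0, -0.001]
contact_force: [0.7, 0.0, 0.4]
opening: 0.649
finger_force: 0.0
```

Run:
```python
from h import *
s=get_state();f,P,c,T=cam('wrist'); print(pose(s),s['opening']); save('w5',f,s=1.2)
rects(P,dict(t=(.453,.1135)),.098,.112,.03)
g=cam('top'); save('t5',g[0],(215,170,300,235),6)
rects(g[1],dict(b0=(.456,-.1),b1=(.462,-.0515),b2=(.468,-.003)),.035,.055,.024)
```

```text
(array([0.4519, 0.1134, 0.1857]), 'close', np.float64(28.47), 'tilt', array([-0.0018, -0.0001])) 0.6486744179832903
t 1033 [452.3 113.2] [29.3 29.1] 27.8 z 104.3
b0 89 [ 458.7 -104.4] [39.3 32.1] 87.4 z 43.4
b1 86 [464.  -51.3] [32.2 32. ] 88.2 z 42.7
b2 36 [470.5  -3.3] [21.6 21.5] 89.0 z 41.8
```

View pics/w5.png

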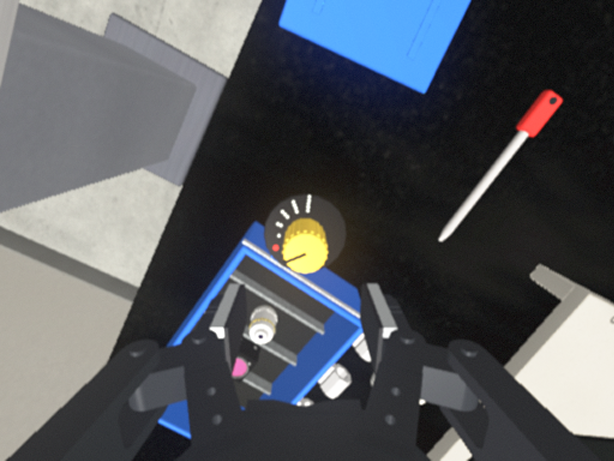

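The objective stands in its bay at (262,330). The sleeve line points at the red dot (275,247), and the sleeve is centred under the tool.

Emit:
{"fn": "jog_arm", "kwargs": {
  "increments": [
    {"dx":0,"dy":0,"dz":-0.3,"ax":0,"ay":0,"az":0,"gripper":0.3},
    {"dx":0,"dy":0,"dz":-0.55,"ax":0,"ay":0,"az":0,"gripper":0.3},
    {"dx":0,"dy":0,"dz":-0.72,"ax":0,"ay":0,"az":0,"gripper":0.3},
    {"dx":0,"dy":0,"dz":-0.72,"ax":0,"ay":0,"az":0,"gripper":0.3},
    {"dx":0,"dy":0,"dz":-0.72,"ax":0,"ay":0,"az":0,"gripper":0.3}
  ]
}}

```text
time: 18.2
eef_pos: [0.4526, 0.1132, 0.1004]
tcp_rot: [0.511, 0.86, -0.0, -0.0]
contact_force: [-0.3, 0.3, 0.6]
opening: 0.647
finger_force: 0.0
```

Emit:
{"fn": "jog_arm", "kwargs": {
  "increments": [
    {"dx":0,"dy":0,"dz":0,"ax":0,"ay":0,"az":0,"gripper":-1},
    {"dx":0,"dy":0,"dz":0,"ax":0,"ay":0,"az":0,"gripper":-1},
    {"dx":0,"dy":0,"dz":0,"ax":0,"ay":0,"az":0,"gripper":-1},
    {"dx":0,"dy":0,"dz":0,"ax":0,"ay":0,"az":0,"gripper":-1},
    {"dx":0,"dy":0,"dz":0,"ax":0,"ay":0,"az":0,"gripper":-1}
  ],
  "force": 40
}}

```text
time: 18.7
eef_pos: [0.4533, 0.1132, 0.1022]
tcp_rot: [0.51, 0.86, 0.0, 0.001]
contact_force: [-2.3, -2.2, 5.5]
opening: 0.324
finger_force: 39.4
```

Emit:
{"fn": "jog_arm", "kwargs": {
  "increments": [
    {"dx":0,"dy":0,"dz":0,"ax":0,"ay":0,"az":-0.08,"gripper":-1},
    {"dx":0,"dy":0,"dz":0,"ax":0,"ay":0,"az":-0.16,"gripper":-1},
    {"dx":0,"dy":0,"dz":0,"ax":0,"ay":0,"az":-0.24,"gripper":-1},
    {"dx":0,"dy":0,"dz":0,"ax":0,"ay":0,"az":-0.32,"gripper":-1},
    {"dx":0,"dy":0,"dz":0,"ax":0,"ay":0,"az":-0.4,"gripper":-1},
    {"dx":0,"dy":0,"dz":0,"ax":0,"ay":0,"az":-0.48,"gripper":-1},
    {"dx":0,"dy":0,"dz":0,"ax":0,"ay":0,"az":-0.56,"gripper":-1},
    {"dx":0,"dy":0,"dz":0,"ax":0,"ay":0,"az":-0.64,"gripper":-1},
    {"dx":0,"dy":0,"dz":0,"ax":0,"ay":0,"az":-0.72,"gripper":-1},
    {"dx":0,"dy":0,"dz":0,"ax":0,"ay":0,"az":-0.8,"gripper":-1}
  ]
}}

```text
time: 19.7
eef_pos: [0.454, 0.1131, 0.1022]
tcp_rot: [0.919, 0.393, 0.002, 0.001]
contact_force: [-0.2, -2.0, 3.0]
opening: 0.326
finger_force: 39.5
```

Emit:
{"fn": "jog_arm", "kwargs": {
  "increments": [
    {"dx":0,"dy":0,"dz":0,"ax":0,"ay":0,"az":0,"gripper":-1},
    {"dx":0,"dy":0,"dz":0,"ax":0,"ay":0,"az":0,"gripper":-1},
    {"dx":0,"dy":0,"dz":0,"ax":0,"ay":0,"az":0,"gripper":0.3},
    {"dx":0,"dy":0,"dz":0,"ax":0,"ay":0,"az":0,"gripper":0.3},
    {"dx":0,"dy":0,"dz":0,"ax":0,"ay":0,"az":0,"gripper":0.3},
    {"dx":0,"dy":0,"dz":0.2,"ax":0,"ay":0,"az":0,"gripper":0.3},
    {"dx":0,"dy":0,"dz":0.6,"ax":0,"ay":0,"az":0,"gripper":0.3},
    {"dx":0,"dy":0,"dz":1,"ax":0,"ay":0,"az":0,"gripper":0.3},
    {"dx":0,"dy":0,"dz":1,"ax":0,"ay":0,"az":0,"gripper":0.3}
  ]
}}

```text
time: 20.6
eef_pos: [0.4565, 0.1138, 0.2281]
tcp_rot: [0.918, 0.396, 0.007, 0.003]
contact_force: [1.3, 0.8, 0.8]
opening: 0.65
finger_force: 0.0
```

Run:
```python
from h import *
s=get_state();f,P,c,T=cam('wrist'); print(pose(s),s['opening']); save('w6',f,s=1.2)
```

```text
(array([0.4565, 0.1138, 0.2281]), 'close', np.float64(-43.33), 'tilt', array([0.0147, 0.0007])) 0.6497760260286803
```

View pics/w6.png

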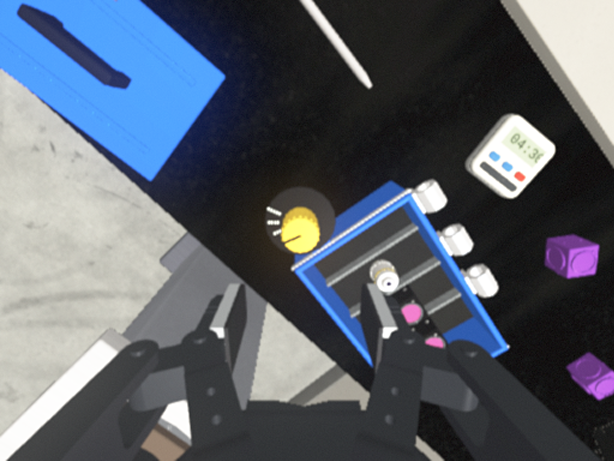

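Run:
```python
from h import *
f,P,c,T=cam('wrist'); f=f.astype(int)
d=np.hypot(P[...,0]-.4525,P[...,1]-.1133); Z=P[...,2]
m=(d<.013)&(abs(Z-.1045)<.004)&(f.max(-1)<90)
q=P[m][:,:2]-[.4525,.1133]; mu=q.mean(0); print(m.sum(),mu*1000,'line dir',np.degrees(np.arctan2(mu[1],mu[0]))%360)
u,sg,vt=np.linalg.svd(q-mu); print(np.degrees(np.arctan2(vt[0,1],vt[0,0]))%180)
# white marks on dial
m=(d<.033)&(d>.016)&(abs(Z-.068)<.006)&(f.min(-1)>130)
n,l,st,ce=cv2.connectedComponentsWithStats(m.astype(np.uint8))
for i in range(1,n):
    k=P[l==i].mean(0)-[.4525,.1133,0]; print(st[i,4],np.round(np.degrees(np.arctan2(k[1],k[0]))%360,1),np.round(np.hypot(*k[:2])*1000,1))
```

```text
0 [nan nan] line dir nan
0.0
45 113.2 24.1
32 138.4 23.1
24 163.6 22.1
1 262.9 31.8<stdin>:5: RuntimeWarning: Mean of empty slice.
  ret = um.true_divide(
```

Run:
```python
from h import *
f,P,c,T=cam('wrist'); f=f.astype(int)
c0=np.array([.4525,.1133]); d=np.hypot(P[...,0]-c0[0],P[...,1]-c0[1]); Z=P[...,2]
top=(d<.0165)&(Z>.098)
print(top.sum(), np.percentile(f[top].sum(-1),[1,5,20,50]))
m=top&(f.sum(-1)<230)
q=P[m][:,:2]-c0; print(m.sum(),np.round(q*1000,1).tolist()[:40])
mu=q.mean(0);u,s,vt=np.linalg.svd(q-mu); print('dir',np.degrees(np.arctan2(mu[1],mu[0]))%360,np.degrees(np.arctan2(vt[0,1],vt[0,0]))%180)
```

```text
4806 [151. 154. 158. 164.]
3912 [[-14.1, 4.4], [-13.3, 3.8], [12.3, 2.9], [11.6, 1.5], [11.6, 1.0], [12.5, 1.6], [12.8, 1.5], [12.9, 1.0], [13.1, 0.8], [14.1, 1.6], [13.4, 0.0], [13.9, 0.2], [14.2, 0.1], [14.6, 0.1], [14.7, -0.3], [14.8, -0.8], [15.4, -0.6], [15.5, -1.0], [15.4, -1.7], [15.7, -1.7], [16.1, -1.8], [16.3, -2.1], [-2.9, 16.0], [-1.9, 16.4], [-1.7, 16.1], [-1.6, 15.7], [-1.7, 15.3], [-2.1, 14.5], [-1.1, 15.0], [-1.5, 14.2], [-1.4, 13.9], [-1.2, 13.6], [-0.8, 13.5], [-0.4, 13.4], [0.2, 13.5], [-0.0, 12.9], [0.9, 13.3], [0.1, 12.1], [1.2, 12.6], [1.5, 12.5]]
dir 46.59880635167031 136.70812386299815
```

Run:
```python
from h import *
f,P,c,T=cam('wrist'); f=f.astype(int)
c0=np.array([.4525,.1133]); d=np.hypot(P[...,0]-c0[0],P[...,1]-c0[1]); Z=P[...,2]
top=(d<.0125)&(abs(Z-.1045)<.004)
g=f[...,1]; print(top.sum(), np.percentile(g[top],[1,5,20,50]))
m=top&(g<np.percentile(g[top],50)*.6)
q=P[m][:,:2]-c0; mu=q.mean(0);u,s,vt=np.linalg.svd(q-mu); print(m.sum(),'dir',np.degrees(np.arctan2(mu[1],mu[0]))%360,np.degrees(np.arctan2(vt[0,1],vt[0,0]))%180)
```

```text
554 [123.71 199.55 254.   255.  ]
17 dir 170.00044089837888 162.066155941811
```

Emit:
{"fn": "jog_arm", "kwargs": {
  "increments": [
    {"dx":-0.05,"dy":0.25,"dz":0,"ax":0,"ay":0,"az":0.08,"gripper":0.3},
    {"dx":-0.1,"dy":0.5,"dz":0,"ax":0,"ay":0,"az":0.16,"gripper":0.3},
    {"dx":-0.15,"dy":0.75,"dz":0,"ax":0,"ay":0,"az":0.24,"gripper":0.3},
    {"dx":-0.2,"dy":1,"dz":0,"ax":0,"ay":0,"az":0.32,"gripper":0.3}
  ]
}}

```text
time: 21.2
eef_pos: [0.4269, 0.2341, 0.2178]
tcp_rot: [0.79, 0.614, -0.002, -0.001]
contact_force: [1.1, 0.1, 0.2]
opening: 0.648
finger_force: 0.0
```

Emit:
{"fn": "jog_arm", "kwargs": {
  "increments": [
    {"dx":-0.05,"dy":0.25,"dz":0,"ax":0,"ay":0,"az":0.08,"gripper":0.3},
    {"dx":-0.1,"dy":0.5,"dz":0,"ax":0,"ay":0,"az":0.16,"gripper":0.3},
    {"dx":-0.13,"dy":0.75,"dz":0,"ax":0,"ay":0,"az":0.23,"gripper":0.3},
    {"dx":-0.13,"dy":0.92,"dz":0,"ax":0,"ay":0,"az":0.23,"gripper":0.3},
    {"dx":-0.13,"dy":0.92,"dz":0,"ax":0,"ay":0,"az":0.23,"gripper":0.3},
    {"dx":-0.13,"dy":0.92,"dz":0,"ax":0,"ay":0,"az":0.23,"gripper":0.3}
  ]
}}

```text
time: 21.8
eef_pos: [0.4119, 0.3433, 0.2182]
tcp_rot: [0.668, 0.744, -0.002, -0.0]
contact_force: [0.2, -0.2, -0.0]
opening: 0.652
finger_force: 0.0
```

```bash
cat >> h.py <<'E'
def lidfit(f,P,cx,cy,zlo,zhi,hz):
    f=f.astype(int);b,g,r=f[...,0],f[...,1],f[...,2]
    X,Y,Z=P[...,0]*1000,P[...,1]*1000,P[...,2]*1000
    near=np.hypot(X-cx,Y-cy)
    m=(b>110)&(b>1.8*r)&(Z>zlo)&(Z<zhi)&(near<140); q=np.c_[X[m],Y[m]]
    k=cv2.minAreaRect(q.astype(np.float32)); print('lid',m.sum(),np.round(k[0],1),np.round(k[1],1),round(k[2],2),'z',np.median(Z[m]))
    h=(b<90)&(abs(Z-hz)<4)&(near<60); q=np.c_[X[h],Y[h]]
    if h.sum()>20:
        k=cv2.minAreaRect(q.astype(np.float32)); print('handle',h.sum(),np.round(k[0],1),np.round(k[1],1),round(k[2],2),'z',np.median(Z[h]))
E
python3 - <<'E'
from h import *
s=get_state();f,P,c,T=cam('wrist'); print(pose(s)); save('w7',f,s=1.2)
lidfit(f,P,415,344,8,28,52)
f,P,c,T=cam('scene'); lidfit(f,P,415,344,8,28,52)
E
```

```text
(array([0.4119, 0.3433, 0.2182]), 'close', np.float64(6.17), 'tilt', array([-0.0035, -0.0024]))
lid 16468 [414.4 345.7] [128.4 205.1] 5.99 z 17.764846499684516
lid 1443 [413.6 344.4] [132.3 209.9] 5.45 z 19.06398303458179
handle 41 [411.4 340.6] [ 9.3 81.6] 6.54 z 51.30757533664787
```

View pics/w7.png

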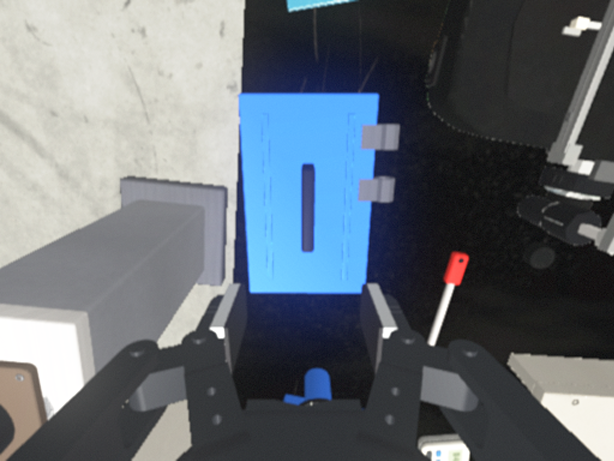

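The lid is fully in view, with its handle at (308,207) and knuckles on the far-left side at (380,137) and (376,189). I'll descend onto the handle.

Emit:
{"fn": "jog_arm", "kwargs": {
  "increments": [
    {"dx":0.02,"dy":0.02,"dz":-0.3,"ax":0,"ay":0,"az":0,"gripper":0},
    {"dx":0.02,"dy":0.02,"dz":-0.6,"ax":0,"ay":0,"az":0,"gripper":0},
    {"dx":0.02,"dy":0.02,"dz":-0.9,"ax":0,"ay":0,"az":0,"gripper":0},
    {"dx":0.02,"dy":0.02,"dz":-0.9,"ax":0,"ay":0,"az":0,"gripper":0},
    {"dx":0.02,"dy":0.02,"dz":-0.9,"ax":0,"ay":0,"az":0,"gripper":0}
  ]
}}

```text
time: 22.4
eef_pos: [0.4152, 0.3454, 0.1123]
tcp_rot: [0.669, 0.743, -0.001, -0.0]
contact_force: [0.1, 0.5, -0.3]
opening: 0.498
finger_force: 0.0
```

Run:
```python
from h import *
s=get_state();f,P,c,T=cam('wrist'); print(pose(s)); lidfit(f,P,415,344,8,28,52)
f=f.astype(int)
X,Y,Z=[P[...,i]*1000 for i in range(3)]
m=(abs(Z-52)<4)&(abs(X-414)<30)&(abs(Y-346)<50); k=cv2.minAreaRect(np.c_[X[m],Y[m]].astype(np.float32)); print(m.sum(),k)
```

```text
(array([0.4152, 0.3454, 0.1123]), 'close', np.float64(6.05), 'tilt', array([-0.0013, -0.0008]))
lid 29281 [415.6 346.1] [130.8 203.4] 6.02 z 17.80931752271836
handle 124 [414.2 347.5] [ 9.6 76.1] 5.63 z 50.885947383126975
1644 ((414.4115295410156, 346.0552062988281), (11.989370346069336, 79.1315689086914), 6.130446434020996)
```

Emit:
{"fn": "jog_arm", "kwargs": {
  "increments": [
    {"dx":-0.01,"dy":0.005,"dz":-0.25,"ax":0,"ay":0,"az":0,"gripper":0},
    {"dx":-0.01,"dy":0.005,"dz":-0.45,"ax":0,"ay":0,"az":0,"gripper":0},
    {"dx":-0.01,"dy":0.005,"dz":-0.52,"ax":0,"ay":0,"az":0,"gripper":0},
    {"dx":-0.01,"dy":0.005,"dz":-0.52,"ax":0,"ay":0,"az":0,"gripper":0},
    {"dx":-0.01,"dy":0.005,"dz":-0.52,"ax":0,"ay":0,"az":0,"gripper":0}
  ]
}}

```text
time: 22.95
eef_pos: [0.4154, 0.3475, 0.0519]
tcp_rot: [0.668, 0.744, 0.002, 0.001]
contact_force: [0.8, -0.1, 0.4]
opening: 0.498
finger_force: 0.0
```

Emit:
{"fn": "jog_arm", "kwargs": {
  "increments": [
    {"dx":0,"dy":0,"dz":0,"ax":0,"ay":0,"az":0,"gripper":-1},
    {"dx":0,"dy":0,"dz":0,"ax":0,"ay":0,"az":0,"gripper":-1},
    {"dx":0,"dy":0,"dz":0,"ax":0,"ay":0,"az":0,"gripper":-1},
    {"dx":0,"dy":0,"dz":0,"ax":0,"ay":0,"az":0,"gripper":-1},
    {"dx":0,"dy":0,"dz":0,"ax":0,"ay":0,"az":0,"gripper":-1},
    {"dx":0,"dy":0,"dz":0,"ax":0,"ay":0,"az":0,"gripper":-1}
  ],
  "force": 90
}}

```text
time: 23.55
eef_pos: [0.4146, 0.3473, 0.0514]
tcp_rot: [0.668, 0.744, 0.001, 0.0]
contact_force: [-1.8, -1.3, 5.9]
opening: 0.122
finger_force: 88.0
```

Emit:
{"fn": "jog_arm", "kwargs": {
  "increments": [
    {"dx":0,"dy":0,"dz":0.1,"ax":0,"ay":0,"az":0,"gripper":-1},
    {"dx":0,"dy":0,"dz":0.3,"ax":0,"ay":0,"az":0,"gripper":-1},
    {"dx":0,"dy":0,"dz":0.55,"ax":0,"ay":0,"az":0,"gripper":-1},
    {"dx":0,"dy":0,"dz":0.8,"ax":0,"ay":0,"az":0,"gripper":-1},
    {"dx":0,"dy":0,"dz":1,"ax":0,"ay":0,"az":0,"gripper":-1},
    {"dx":0,"dy":0,"dz":1,"ax":0,"ay":0,"az":0,"gripper":-1}
  ]
}}

```text
time: 24.15
eef_pos: [0.4161, 0.348, 0.1744]
tcp_rot: [0.668, 0.744, 0.004, 0.001]
contact_force: [0.2, 0.1, -2.3]
opening: 0.122
finger_force: 88.1
```

Emit:
{"fn": "jog_arm", "kwargs": {
  "increments": [
    {"dx":0,"dy":0,"dz":0.1,"ax":0,"ay":0,"az":0,"gripper":-1},
    {"dx":0,"dy":0,"dz":0.3,"ax":0,"ay":0,"az":0,"gripper":-1},
    {"dx":0,"dy":0,"dz":0.3,"ax":0,"ay":0,"az":0,"gripper":-1},
    {"dx":0,"dy":0,"dz":0.3,"ax":0,"ay":0,"az":0,"gripper":-1}
  ]
}}

```text
time: 24.55
eef_pos: [0.4137, 0.3466, 0.2049]
tcp_rot: [0.668, 0.744, -0.001, -0.0]
contact_force: [0.0, 0.2, -2.5]
opening: 0.123
finger_force: 88.2
```

Run:
```python
from h import *
s=get_state();f,P,c,T=cam('wrist'); print(pose(s),s['contact_force'],s['wrist_torque'],s['opening'])
z=s['eef_pos'][2]*1000-51.4
lidfit(f,P,415,344,8+z,28+z,52+z)
m=(abs(P[...,2]*1000-z-18)<6)&(abs(P[...,0]-.415)<.07)&(abs(P[...,1]-.345)<.11)
q=P[m]; A=np.c_[q[:,:2]-q[:,:2].mean(0),np.ones(len(q))]; print('plane',np.linalg.lstsq(A,q[:,2],rcond=None)[0],z)
```

```text
(array([0.4137, 0.3466, 0.2049]), 'close', np.float64(6.11), 'tilt', array([-0.001 , -0.0006])) [ 0.00797628  0.20826329 -2.52364572] [-0.02935559 -0.00356894 -0.02491928] 0.1226332522361161
lid 41695 [414.7 345.1] [131.1 204. ] 6.0 z 171.14786858193023
handle 3104 [415.  346.6] [35.  76.5] 22.38 z 204.88974097069553
plane [ 0.00165816 -0.00173535  0.17126398] 153.50405391148925
```

Emit:
{"fn": "jog_arm", "kwargs": {
  "increments": [
    {"dx":0.05,"dy":-0.2,"dz":0,"ax":0,"ay":0,"az":-0.02,"gripper":-1},
    {"dx":0.1,"dy":-0.5,"dz":0,"ax":0,"ay":0,"az":-0.04,"gripper":-1},
    {"dx":0.15,"dy":-0.8,"dz":0,"ax":0,"ay":0,"az":-0.05,"gripper":-1},
    {"dx":0.15,"dy":-1,"dz":0,"ax":0,"ay":0,"az":-0.05,"gripper":-1}
  ]
}}

```text
time: 25.0
eef_pos: [0.4314, 0.2248, 0.2038]
tcp_rot: [0.697, 0.717, -0.002, -0.001]
contact_force: [0.5, -0.5, -1.9]
opening: 0.122
finger_force: 88.1
```

Emit:
{"fn": "jog_arm", "kwargs": {
  "increments": [
    {"dx":0.05,"dy":-0.3,"dz":0,"ax":0,"ay":0,"az":-0.02,"gripper":-1},
    {"dx":0.1,"dy":-0.6,"dz":0,"ax":0,"ay":0,"az":-0.04,"gripper":-1},
    {"dx":0.15,"dy":-0.9,"dz":0,"ax":0,"ay":0,"az":-0.05,"gripper":-1},
    {"dx":0.15,"dy":-1,"dz":0,"ax":0,"ay":0,"az":-0.05,"gripper":-1}
  ]
}}

```text
time: 25.4
eef_pos: [0.4495, 0.1043, 0.2041]
tcp_rot: [0.726, 0.688, -0.001, -0.001]
contact_force: [-0.1, 1.1, -2.4]
opening: 0.122
finger_force: 88.0
```

Emit:
{"fn": "jog_arm", "kwargs": {
  "increments": [
    {"dx":0.05,"dy":-0.3,"dz":0,"ax":0,"ay":0,"az":-0.02,"gripper":-1},
    {"dx":0.1,"dy":-0.6,"dz":0,"ax":0,"ay":0,"az":-0.04,"gripper":-1},
    {"dx":0.12,"dy":-0.9,"dz":0,"ax":0,"ay":0,"az":-0.048,"gripper":-1},
    {"dx":0.12,"dy":-1,"dz":0,"ax":0,"ay":0,"az":-0.048,"gripper":-1}
  ]
}}

```text
time: 25.8
eef_pos: [0.464, -0.0151, 0.2047]
tcp_rot: [0.751, 0.66, -0.001, -0.001]
contact_force: [1.0, 0.5, -2.3]
opening: 0.125
finger_force: 88.1
```

Emit:
{"fn": "jog_arm", "kwargs": {
  "increments": [
    {"dx":0,"dy":-0.1,"dz":0,"ax":0,"ay":0,"az":0,"gripper":-1},
    {"dx":0,"dy":-0.1,"dz":-0.2,"ax":0,"ay":0,"az":0,"gripper":-1},
    {"dx":0,"dy":-0.1,"dz":-0.4,"ax":0,"ay":0,"az":0,"gripper":-1},
    {"dx":0,"dy":-0.1,"dz":-0.5,"ax":0,"ay":0,"az":0,"gripper":-1},
    {"dx":0,"dy":-0.1,"dz":-0.5,"ax":0,"ay":0,"az":0,"gripper":-1},
    {"dx":0,"dy":-0.1,"dz":-0.5,"ax":0,"ay":0,"az":0,"gripper":-1}
  ]
}}

```text
time: 26.4
eef_pos: [0.4647, -0.0247, 0.1462]
tcp_rot: [0.75, 0.662, 0.0, -0.0]
contact_force: [1.1, 1.1, -1.7]
opening: 0.121
finger_force: 88.0
```

Run:
```python
from h import *
s=get_state();f,P,c,T=cam('wrist'); print(pose(s),s['contact_force'],s['opening'])
save('w8',f,s=1.5); np.savez('w8.npz',f=f,P=P)
z=s['eef_pos'][2]*1000-51.4
lidfit(f,P,465,-27,8+z,28+z,52+z)
```

```text
(array([ 0.4647, -0.0247,  0.1462]), 'close', np.float64(-7.15), 'tilt', array([0.0001, 0.0001])) [ 1.13943752  1.05620243 -1.69872411] 0.12117408742959708
lid 41754 [465.3 -26.4] [203.6 131.1] 82.81 z 112.53186495232151
handle 3083 [466.  -25.3] [35.  76.5] 9.19 z 146.28761885738385
```

View pics/w8.png

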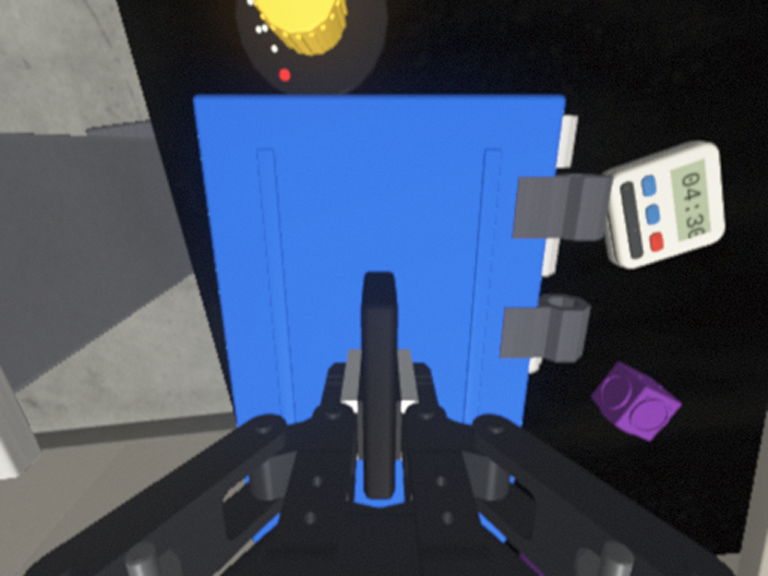

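Emit:
{"fn": "jog_arm", "kwargs": {
  "increments": [
    {"dx":0,"dy":-0.005,"dz":-0.1,"ax":0,"ay":0,"az":-0.001,"gripper":-1},
    {"dx":0,"dy":-0.005,"dz":-0.2,"ax":0,"ay":0,"az":-0.001,"gripper":-1},
    {"dx":0,"dy":-0.005,"dz":-0.23,"ax":0,"ay":0,"az":-0.001,"gripper":-1},
    {"dx":0,"dy":-0.005,"dz":-0.26,"ax":0,"ay":0,"az":-0.001,"gripper":-1},
    {"dx":0,"dy":-0.005,"dz":-0.28,"ax":0,"ay":0,"az":-0.001,"gripper":-1},
    {"dx":0,"dy":-0.005,"dz":-0.28,"ax":0,"ay":0,"az":-0.001,"gripper":-1}
  ]
}}

```text
time: 27.05
eef_pos: [0.4646, -0.0258, 0.1122]
tcp_rot: [0.751, 0.661, 0.0, 0.0]
contact_force: [0.8, 1.0, -2.4]
opening: 0.122
finger_force: 88.0
```

Feet are inside the rim with no contact.

Emit:
{"fn": "jog_arm", "kwargs": {
  "increments": [
    {"dx":0,"dy":0,"dz":-0.03,"ax":0,"ay":0,"az":0,"gripper":-1},
    {"dx":0,"dy":0,"dz":-0.05,"ax":0,"ay":0,"az":0,"gripper":-1},
    {"dx":0,"dy":0,"dz":-0.06,"ax":0,"ay":0,"az":0,"gripper":-1},
    {"dx":0,"dy":0,"dz":-0.06,"ax":0,"ay":0,"az":0,"gripper":-1},
    {"dx":0,"dy":0,"dz":-0.06,"ax":0,"ay":0,"az":0,"gripper":-1}
  ]
}}

```text
time: 27.55
eef_pos: [0.4646, -0.0258, 0.1057]
tcp_rot: [0.751, 0.661, 0.0, 0.0]
contact_force: [-1.0, 1.0, 2.3]
opening: 0.121
finger_force: 88.9
```

Emit:
{"fn": "jog_arm", "kwargs": {
  "increments": [
    {"dx":0,"dy":0,"dz":0,"ax":0,"ay":0,"az":0,"gripper":0},
    {"dx":0,"dy":0,"dz":0,"ax":0,"ay":0,"az":0,"gripper":0},
    {"dx":0,"dy":0,"dz":0,"ax":0,"ay":0,"az":0,"gripper":0},
    {"dx":0,"dy":0,"dz":0,"ax":0,"ay":0,"az":0,"gripper":0},
    {"dx":0,"dy":0,"dz":0.2,"ax":0,"ay":0,"az":0,"gripper":0},
    {"dx":0,"dy":0,"dz":0.5,"ax":0,"ay":0,"az":0,"gripper":0},
    {"dx":0,"dy":0,"dz":0.8,"ax":0,"ay":0,"az":0,"gripper":0},
    {"dx":0,"dy":0,"dz":1,"ax":0,"ay":0,"az":0,"gripper":0},
    {"dx":0,"dy":0,"dz":1,"ax":0,"ay":0,"az":0,"gripper":0}
  ]
}}

```text
time: 28.45
eef_pos: [0.4668, -0.0264, 0.2296]
tcp_rot: [0.751, 0.661, 0.002, 0.004]
contact_force: [-0.2, -0.5, -0.0]
opening: 0.502
finger_force: 0.0
```

Run:
```python
from h import *
s=get_state();f,P,c,T=cam('wrist'); print(pose(s),s['contact_force'],s['opening'])
np.savez('w9.npz',f=f,P=P); save('w9',f,s=1.5)
lidfit(f,P,465,-27,62,82,106)
m=(abs(P[...,2]-.072)<.006)&(abs(P[...,0]-.465)<.05)&(abs(P[...,1]+.027)<.11)
q=P[m]; A=np.c_[q[:,:2]-q[:,:2].mean(0),np.ones(len(q))]; print('plane',np.linalg.lstsq(A,q[:,2],rcond=None)[0])
```

```text
(array([ 0.4668, -0.0264,  0.2296]), 'close', np.float64(-7.28), 'tilt', array([ 0.0087, -0.0024])) [-0.22662461 -0.53144119 -0.00790062] 0.5017989508127793
lid 19892 [464.1 -25.4] [209.5 129.2] 82.29 z 71.94375594171811
plane [-0.00036404  0.00011188  0.07198356]
```

View pics/w9.png

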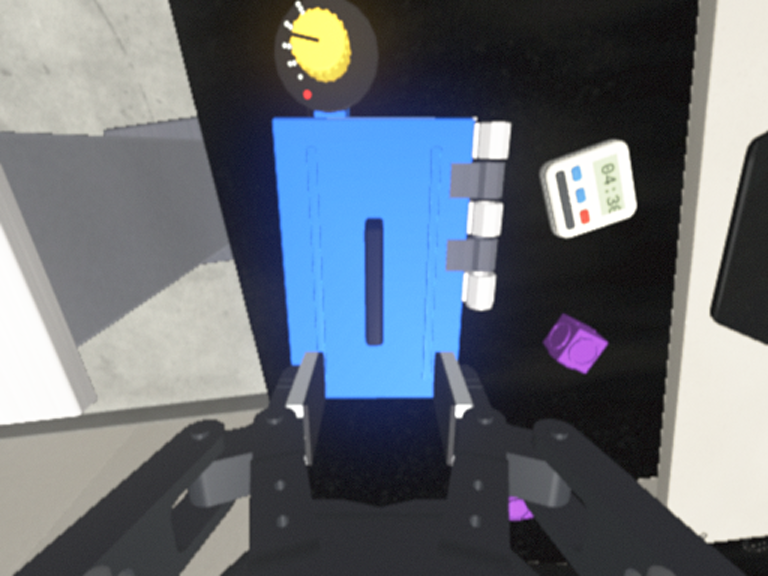

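The lid is seated level, with its plate top at 72 mm and knuckles interleaved at (470–505, 140–290). I'll check the tally angle numerically and measure the hinge axis and the pin.

Run:
```python
from h import *
z=np.load('w9.npz'); f=z['f'].astype(int);P=z['P']
X,Y,Z=[P[...,i]*1000 for i in range(3)]
top=(np.hypot(X-452.4,Y-113.3)<13.5)&(abs(Z-104.5)<4)
g=f[...,1]; q=np.c_[X[top],Y[top]]; print('topc',cv2.minEnclosingCircle(q.astype(np.float32)))
m=top&(g<130); q=np.c_[X[m],Y[m]]; w=255-g[m]
mu=q.mean(0);u,s,vt=np.linalg.svd(q-mu); print('line',m.sum(),mu,np.degrees(np.arctan2(vt[0,1],vt[0,0]))%180,s)
# knuckles: local frame
t=np.radians(-7.3); d=np.stack([X-465,Y+27.2],-1); lx=d[...,0]*np.cos(t)+d[...,1]*np.sin(t); ly=-d[...,0]*np.sin(t)+d[...,1]*np.cos(t)
for c in(-11.5,13.75,39,64.25,89.5):
    k=(abs(ly-c)<8)&(abs(lx-76)<14)&(Z>63)
    # fit circle r 9.5 in lx,z
    from scipy.optimize import least_squares
    a,b=lx[k],Z[k]; r=least_squares(lambda v:np.hypot(a-v[0],b-v[1])-9.5,[76,66],loss='soft_l1')
    print(c,k.sum(),np.round(r.x,2),'topz',np.percentile(Z[k],95))
k=(abs(lx-76)<6)&(Z>70)&(abs(ly)<130); print('ly range',np.percentile(ly[k],[.5,99.5]))
# pin by top/scene
for n in('top','scene'):
    f,P,c,T=cam(n); f=f.astype(int); b,g,r=[f[...,i] for i in range(3)]
    X,Y,Z=[P[...,i]*1000 for i in range(3)]
    red=(r>140)&(g<80)&(b<80)&(Y>180)&(Y<350)&(X>500)&(Z<30)&(Z>-5); q=np.c_[X[red],Y[red]]; print(n,red.sum(),cv2.minAreaRect(q.astype(np.float32)))
```

```text
topc ((452.3938903808594, 113.28620147705078), 13.464470863342285)
line 31 [445.79003553 114.58204574] 161.04404263648365 [23.57958086  2.17529475]
-11.5 299 [75.53 66.07] topz 76.12344752704796
13.75 564 [71.97 86.13] topz 295.72669134529843
39 361 [75.66 66.13] topz 76.18232205536785
64.25 369 [73.97 66.31] topz 76.0900543520316
89.5 428 [75.74 66.22] topz 76.19738541349389
ly range [-25.33197322  98.8360912 ]
top 40 ((589.8768920898438, 285.564453125), (15.863452911376953, 30.523319244384766), 0.827410876750946)
scene 32 ((585.5418701171875, 283.8043212890625), (35.2334098815918, 16.416522979736328), 80.2402572631836)
```

Run:
```python
from h import *
z=np.load('first.npz')
for k in('tp','sp'):
    P=z[k]
    for y0 in(.30,.33,.36,.39,.42):
        m=(P[...,1]>y0)&(P[...,1]<y0+.03)
        print(k,y0,[ (x0, round(float(np.nanmax(P[m&(P[...,0]>x0)&(P[...,0]<x0+.04)][:,2],initial=0)),3)) for x0 in(.48,.52,.56,.6,.64,.68)])
```

```text
tp 0.3 [(0.48, 0.02), (0.52, 0.008), (0.56, 0.009), (0.6, 0.008), (0.64, 0.02), (0.68, 0.414)]
tp 0.33 [(0.48, 0.027), (0.52, 0.011), (0.56, 0.007), (0.6, 0.008), (0.64, 0.006), (0.68, 0.412)]
tp 0.36 [(0.48, 0.025), (0.52, 0.007), (0.56, 0.153), (0.6, 0.157), (0.64, 0.071), (0.68, 0.412)]
tp 0.39 [(0.48, 0.025), (0.52, 0.157), (0.56, 0.405), (0.6, 0.405), (0.64, 0.43), (0.68, 0.432)]
tp 0.42 [(0.48, 0.075), (0.52, 0.435), (0.56, 0.432), (0.6, 0.43), (0.64, 0.432), (0.68, 0.624)]
sp 0.3 [(0.48, 0.017), (0.52, 0.005), (0.56, 0.011), (0.6, 0.007), (0.64, 0.02), (0.68, 0.414)]
sp 0.33 [(0.48, 0.025), (0.52, 0.008), (0.56, 0.116), (0.6, 0.116), (0.64, 0.007), (0.68, 0.414)]
sp 0.36 [(0.48, 0.027), (0.52, 0.008), (0.56, 0.159), (0.6, 0.159), (0.64, 0.422), (0.68, 0.424)]
sp 0.39 [(0.48, 0.028), (0.52, 0.156), (0.56, 0.414), (0.6, 0.409), (0.64, 0.433), (0.68, 0.431)]
sp 0.42 [(0.48, 0.074), (0.52, 0.434), (0.56, 0.431), (0.6, 0.43), (0.64, 0.433), (0.68, 0.436)]
```

Emit:
{"fn": "jog_arm", "kwargs": {
  "increments": [
    {"dx":0.12,"dy":0.25,"dz":0,"ax":0,"ay":0,"az":0.01,"gripper":0},
    {"dx":0.25,"dy":0.55,"dz":0,"ax":0,"ay":0,"az":0.02,"gripper":0},
    {"dx":0.4,"dy":0.8,"dz":0,"ax":0,"ay":0,"az":0.03,"gripper":0},
    {"dx":0.5,"dy":1,"dz":0,"ax":0,"ay":0,"az":0.03,"gripper":0}
  ]
}}

```text
time: 29.0
eef_pos: [0.524, 0.0958, 0.2226]
tcp_rot: [0.735, 0.679, -0.001, -0.001]
contact_force: [-0.6, -0.4, 0.2]
opening: 0.499
finger_force: 0.0
```

Emit:
{"fn": "jog_arm", "kwargs": {
  "increments": [
    {"dx":0.12,"dy":0.25,"dz":0,"ax":0.05,"ay":0,"az":0.01,"gripper":0},
    {"dx":0.25,"dy":0.55,"dz":0,"ax":0.1,"ay":-0.003,"az":0.02,"gripper":0},
    {"dx":0.4,"dy":0.8,"dz":0,"ax":0.167,"ay":-0.006,"az":0.025,"gripper":0},
    {"dx":0.5,"dy":1,"dz":0,"ax":0.167,"ay":-0.006,"az":0.025,"gripper":0},
    {"dx":0.5,"dy":1,"dz":0,"ax":0.167,"ay":-0.006,"az":0.025,"gripper":0},
    {"dx":0.5,"dy":1,"dz":0,"ax":0.167,"ay":-0.006,"az":0.025,"gripper":0}
  ]
}}

```text
time: 29.6
eef_pos: [0.5834, 0.2143, 0.2226]
tcp_rot: [0.715, 0.687, 0.09, -0.094]
contact_force: [-0.6, 0.4, -0.8]
opening: 0.504
finger_force: 0.0
```

```bash
cat >> h.py <<'E'
def pinfit(f,P,zlo=-5,zhi=20,box=(500,660,100,340)):
    f=f.astype(int);b,g,r=[f[...,i] for i in range(3)]; X,Y,Z=[P[...,i]*1000 for i in range(3)]
    B=(X>box[0])&(X<box[1])&(Y>box[2])&(Y<box[3])&(Z>zlo)&(Z<zhi)
    red=B&(r>110)&(g<70)&(b<70); q=np.c_[X[red],Y[red]]; print('grip',red.sum(),cv2.minAreaRect(q.astype(np.float32)),'z',np.median(Z[red]))
    n,l,st,ce=cv2.connectedComponentsWithStats((B&(f.min(-1)>100)).astype(np.uint8))
    i=1+np.argmax(st[1:,4]); q=np.c_[X[l==i],Y[l==i]]; k=cv2.minAreaRect(q.astype(np.float32)); print('rod',len(q),k,'z',np.median(Z[l==i]),'tip',q[q[:,1].argmin()],'end',q[q[:,1].argmax()])
    mu=q.mean(0);u,s,vt=np.linalg.svd(q-mu,full_matrices=False); print('rod dir',np.degrees(np.arctan2(vt[0,1],vt[0,0]))%180,mu)
E
python3 - <<'E'
from h import *
s=get_state();f,P,c,T=cam('wrist'); print(pose(s)); save('w10',f,s=1.2)
pinfit(f,P)
E
```

```text
(array([0.5834, 0.2143, 0.2226]), 'close', np.float64(-2.22), 'tilt', array([-2.000e-04,  2.585e-01]))
grip 76 ((587.6104736328125, 285.4139404296875), (36.734859466552734, 15.762923240661621), 87.77079772949219) z 8.587694939141466
rod 617 ((584.59912109375, 209.17263793945312), (120.82779693603516, 8.064397811889648), 87.8627700805664) z 7.351743144650924 tip [582.33883153 148.801042  ] end [585.71314351 269.56437076]
rod dir 87.84984561123358 [584.78943537 211.59066791]
```

View pics/w10.png

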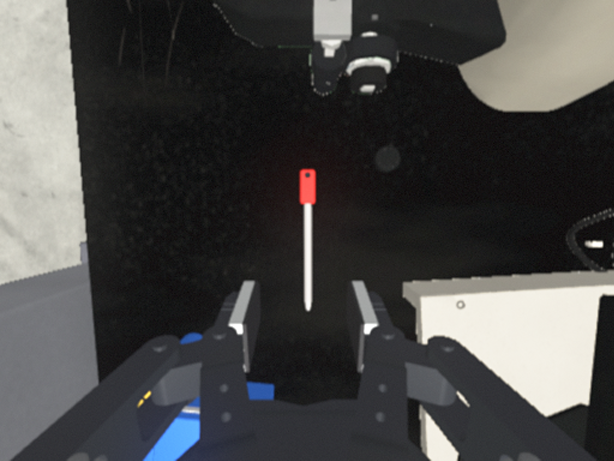

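The wrist view shows the pin at (307,190–310), lying along the tool's plane. The microscope parts are above it at (325,60), so the tilted approach clears them.

Emit:
{"fn": "jog_arm", "kwargs": {
  "increments": [
    {"dx":0.035,"dy":0.2,"dz":-0.2,"ax":0,"ay":0,"az":0,"gripper":0},
    {"dx":0.035,"dy":0.45,"dz":-0.5,"ax":0,"ay":0,"az":0,"gripper":0},
    {"dx":0.035,"dy":0.56,"dz":-0.8,"ax":0,"ay":0,"az":0,"gripper":0},
    {"dx":0.035,"dy":0.56,"dz":-1,"ax":0,"ay":0,"az":0,"gripper":0},
    {"dx":0.035,"dy":0.56,"dz":-1,"ax":0,"ay":0,"az":0,"gripper":0}
  ]
}}

```text
time: 30.15
eef_pos: [0.5847, 0.2803, 0.0996]
tcp_rot: [0.716, 0.686, 0.088, -0.096]
contact_force: [-0.8, 0.6, 0.2]
opening: 0.5
finger_force: 0.0
```

Emit:
{"fn": "jog_arm", "kwargs": {
  "increments": [
    {"dx":0,"dy":0,"dz":-0.2,"ax":0,"ay":0,"az":0,"gripper":0},
    {"dx":0,"dy":0,"dz":-0.4,"ax":0,"ay":0,"az":0,"gripper":0},
    {"dx":0,"dy":0,"dz":-0.45,"ax":0,"ay":0,"az":0,"gripper":0},
    {"dx":0,"dy":0,"dz":-0.45,"ax":0,"ay":0,"az":0,"gripper":0},
    {"dx":0,"dy":0,"dz":-0.45,"ax":0,"ay":0,"az":0,"gripper":0}
  ]
}}

```text
time: 30.65
eef_pos: [0.5898, 0.2813, 0.0531]
tcp_rot: [0.715, 0.686, 0.093, -0.092]
contact_force: [-0.2, 0.2, 1.2]
opening: 0.494
finger_force: 0.0
```

Run:
```python
from h import *
s=get_state();f,P,c,T=cam('wrist'); print(pose(s),s['contact_force'])
pinfit(f,P)
```

```text
(array([0.5898, 0.2813, 0.0531]), 'close', np.float64(-2.32), 'tilt', array([0.007 , 0.2601])) [-0.18984006  0.16206386  1.24154322]
grip 94 ((585.319091796875, 303.01025390625), (34.75247573852539, 10.612787246704102), 3.1774094104766846) z 0.07225220090288642
rod 4694 ((597.5985717773438, 253.35708618164062), (94.49710845947266, 61.97050094604492), 72.82621002197266) z 0.7882529993463311 tip [589.3836315  212.83242544] end [585.59120081 304.41136418]
rod dir 92.08559300677922 [588.87357883 252.01396031]
```

Run:
```python
from h import *
s=get_state();f,P,c,T=cam('wrist'); f=f.astype(int);b,g,r=[f[...,i] for i in range(3)]
X,Y,Z=[P[...,i]*1000 for i in range(3)]
red=(r>2*g)&(r>2*b)&(r>60)&(Z>6)&(Z<14)&(Y<320)
q=np.c_[X[red],Y[red]]; print(red.sum(),cv2.minAreaRect(q.astype(np.float32)),np.percentile(Z[red],[5,50,95]),np.percentile(q,[1,50,99],axis=0))
for n in('top','scene'):
    f,P,c,T=cam(n); pinfit(f,P)
```

```text
26 ((587.2435302734375, 302.9106140136719), (16.245046615600586, 4.92368221282959), 15.005576133728027) [6.13825501 7.30999998 8.58020109] [[580.06305117 298.65453787]
 [586.70015703 304.02367587]
 [595.56052658 304.41500956]]
grip 0 ((0.0, 0.0), (0.0, 0.0), 0.0) z nan
rod 28 ((585.1993408203125, 176.96348571777344), (48.91606521606445, 4.1098785400390625), 88.35067749023438) z 7.079185738029459 tip [586.02293688 152.4715953 ] end [584.49136677 201.45202348]
rod dir 88.5691803204245 [585.26880067 176.91531243]
grip 31 ((584.6929321289062, 284.3795471191406), (30.723709106445312, 18.483097076416016), 88.6738510131836) z 11.144194117998607
rod 57 ((582.41748046875, 208.9066162109375), (115.07395935058594, 10.338983535766602), 88.52024841308594) z 8.432567731734508 tip [581.38620635 151.37707459] end [586.04712225 266.36901584]
rod dir 88.27794676681881 [582.43881789 209.71800905]
  return _methods._mean(a, axis=axis, dtype=dtype,
  ret = ret.dtype.type(ret / rcount)
```

Emit:
{"fn": "jog_arm", "kwargs": {
  "increments": [
    {"dx":-0.01,"dy":0,"dz":-0.1,"ax":0,"ay":0,"az":0,"gripper":0},
    {"dx":-0.015,"dy":0,"dz":-0.18,"ax":0,"ay":0,"az":0,"gripper":0},
    {"dx":-0.015,"dy":0,"dz":-0.2,"ax":0,"ay":0,"az":0,"gripper":0},
    {"dx":-0.015,"dy":0,"dz":-0.2,"ax":0,"ay":0,"az":0,"gripper":0},
    {"dx":-0.015,"dy":0,"dz":-0.2,"ax":0,"ay":0,"az":0,"gripper":0}
  ]
}}

```text
time: 31.35
eef_pos: [0.5868, 0.2815, 0.0268]
tcp_rot: [0.715, 0.687, 0.092, -0.093]
contact_force: [0.4, 0.4, 0.9]
opening: 0.501
finger_force: 0.0
```

Emit:
{"fn": "jog_arm", "kwargs": {
  "increments": [
    {"dx":0,"dy":0,"dz":0,"ax":0,"ay":0,"az":0,"gripper":-1},
    {"dx":0,"dy":0,"dz":0,"ax":0,"ay":0,"az":0,"gripper":-1},
    {"dx":0,"dy":0,"dz":0,"ax":0,"ay":0,"az":0,"gripper":-1},
    {"dx":0,"dy":0,"dz":0,"ax":0,"ay":0,"az":0,"gripper":-1},
    {"dx":0,"dy":0,"dz":0,"ax":0,"ay":0,"az":0,"gripper":-1}
  ],
  "force": 50
}}

```text
time: 31.85
eef_pos: [0.5872, 0.2815, 0.0277]
tcp_rot: [0.715, 0.687, 0.093, -0.093]
contact_force: [-0.7, -1.1, 1.9]
opening: 0.163
finger_force: 51.1
```

Emit:
{"fn": "jog_arm", "kwargs": {
  "increments": [
    {"dx":0,"dy":0,"dz":0.15,"ax":0,"ay":0,"az":0,"gripper":-1},
    {"dx":0,"dy":0,"dz":0.35,"ax":0,"ay":0,"az":0,"gripper":-1},
    {"dx":0,"dy":0,"dz":0.51,"ax":0,"ay":0,"az":-0.02,"gripper":-1},
    {"dx":-0.06,"dy":-0.2,"dz":0.51,"ax":0,"ay":0,"az":-0.04,"gripper":-1},
    {"dx":-0.117,"dy":-0.4,"dz":0.51,"ax":0,"ay":0,"az":-0.058,"gripper":-1},
    {"dx":-0.117,"dy":-0.53,"dz":0.51,"ax":0,"ay":0,"az":-0.058,"gripper":-1},
    {"dx":-0.117,"dy":-0.53,"dz":0.51,"ax":0,"ay":0,"az":-0.058,"gripper":-1},
    {"dx":-0.117,"dy":-0.53,"dz":0.51,"ax":0,"ay":0,"az":-0.058,"gripper":-1},
    {"dx":-0.117,"dy":-0.53,"dz":0.51,"ax":0,"ay":0,"az":-0.058,"gripper":-1}
  ]
}}

```text
time: 32.75
eef_pos: [0.5731, 0.2184, 0.0885]
tcp_rot: [0.745, 0.654, 0.096, -0.089]
contact_force: [-0.5, 0.9, 0.1]
opening: 0.158
finger_force: 50.8
```

```bash
cat > rel.py <<'E'
from h import *
s=get_state(); print(pose(s),s['contact_force'],s['opening'])
for n in('top','scene'):
    f,P,c,T=cam(n); f=f.astype(int); X,Y,Z=[P[...,i]*1000 for i in range(3)]
    t=np.radians(-7.4); d=np.stack([X-465,Y+27.5],-1); lx=d[...,0]*np.cos(t)+d[...,1]*np.sin(t); ly=-d[...,0]*np.sin(t)+d[...,1]*np.cos(t)
    rod=(ly>106)&(ly<240)&(abs(lx-76)<20)&(abs(Z-66)<15)&(f.min(-1)>90)
    if rod.sum()>4:
        a=np.c_[lx[rod],ly[rod],Z[rod]]; p=np.polyfit(a[:,1],a[:,0],1); pz=np.polyfit(a[:,1],a[:,2],1)
        print(n,'rod',rod.sum(),'ly',a[:,1].min(),a[:,1].max(),'lx slope',p[0],'lx@100',np.polyval(p,100),'z slope',pz[0],'z@100',np.polyval(pz,100))
    for c0 in(39,89.5):
        k=(abs(ly-c0)<9)&(abs(lx-76)<12)&(Z>68)&(f.min(-1)>110)
        print(n,c0,k.sum(),'lx',lx[k].mean() if k.any() else 0,(lx[k].min(),lx[k].max()) if k.any() else 0,'ztop',np.percentile(Z[k],90) if k.any() else 0)
E
python3 rel.py
```

```text
(array([0.5731, 0.2184, 0.0885]), 'close', np.float64(-7.47), 'tilt', array([0.028 , 0.2583])) [-0.52247238  0.85788049  0.11028667] 0.158055771900965
top rod 24 ly 127.221061449571 165.63042788026647 lx slope 0.020407117471082054 lx@100 76.65758814816164 z slope 0.09351537592391823 z@100 63.640374313163086
top 39 25 lx 78.06957300848302 (np.float64(66.74925765912671), np.float64(87.121158043384)) ztop 79.02584750049218
top 89.5 30 lx 76.8659645038653 (np.float64(64.6626487890064), np.float64(86.77241201388595)) ztop 77.60619402280511
scene rod 57 ly 128.79032716478326 239.74574105336475 lx slope -0.0013301687042360363 lx@100 72.7439484117546 z slope 0.009348180925964702 z@100 67.92463889944386
scene 39 23 lx 71.73063356713966 (np.float64(65.90038229381267), np.float64(81.63061363361624)) ztop 78.13061164408478
scene 89.5 24 lx 72.0031492493841 (np.float64(65.16443815120105), np.float64(79.9876791391695)) ztop 77.63293312442285
```

Run:
```python
from h import *
z=np.load('first.npz')
for k in 'ts':
    f=z[k+'f'].astype(int);P=z[k+'p'];X,Y,Z=[P[...,i]*1000 for i in range(3)]
    m=(Y>150)&(Y<265)&(abs(X-585)<12)&(f.min(-1)>90); p=np.polyfit(Y[m],Z[m],1)
    print('bench',k,m.sum(),Z[m].mean(),np.median(Z[m]),p[0])
for n in('top','scene'):
    for rep in(0,1):
        f,P,c,T=cam(n); f=f.astype(int); X,Y,Z=[P[...,i]*1000 for i in range(3)]
        t=np.radians(-7.4); d=np.stack([X-465,Y+27.5],-1); lx=d[...,0]*np.cos(t)+d[...,1]*np.sin(t); ly=-d[...,0]*np.sin(t)+d[...,1]*np.cos(t)
        m=(ly>106)&(ly<235)&(abs(lx-76)<12)&(abs(Z-66)<12)&(f.min(-1)>90)
        p=np.polyfit(ly[m],Z[m],1); print(n,m.sum(),Z[m].mean(),np.median(Z[m]),p[0],'lx',np.median(lx[m]), 'lymin',ly[m].min())
        k=(abs(ly-89.5)<9)&(abs(lx-76)<13)&(Z>63)&(f.min(-1)>110); print('  kn',np.median(lx[k]),lx[k].min(),lx[k].max())
```

```text
bench t 61 6.638446772845075 6.6562028951095975 0.005934274310088895
bench s 58 7.010841940289711 7.868238638167768 0.023761704328450747
top 25 67.82024266855812 67.8928233437115 0.14611559443475872 lx 77.72520092169073 lymin 128.13381819293622
  kn 75.31122872467395 64.33635538764258 86.60514255601946
top 26 67.3872454750922 67.26124875317063 -0.008524100935287174 lx 77.07616876381367 lymin 127.10500690978124
  kn 75.41159037452633 64.66008480954663 86.50694270294856
scene 55 68.51673396749501 69.01673925953156 0.015429185768986874 lx 72.16811762166122 lymin 126.71379160639556
  kn 71.07054647973065 65.07727342664421 81.26032565846681
scene 54 68.1162538952647 68.36871995501349 -0.003650757171002796 lx 72.19838157637524 lymin 126.98807614723569
  kn 71.07170213423692 64.90350635238389 82.98815810405723
```

Emit:
{"fn": "jog_arm", "kwargs": {
  "increments": [
    {"dx":-0.012,"dy":-0.05,"dz":0,"ax":0,"ay":0,"az":0,"gripper":-1},
    {"dx":-0.021,"dy":-0.12,"dz":0,"ax":0,"ay":0,"az":0,"gripper":-1},
    {"dx":-0.03,"dy":-0.18,"dz":0,"ax":0,"ay":0,"az":0,"gripper":-1},
    {"dx":-0.039,"dy":-0.24,"dz":0,"ax":0,"ay":0,"az":0,"gripper":-1},
    {"dx":-0.047,"dy":-0.3,"dz":0,"ax":0,"ay":0,"az":0,"gripper":-1},
    {"dx":-0.054,"dy":-0.35,"dz":0,"ax":0,"ay":0,"az":0,"gripper":-1},
    {"dx":-0.057,"dy":-0.372,"dz":0,"ax":0,"ay":0,"az":0,"gripper":-1},
    {"dx":-0.057,"dy":-0.372,"dz":0,"ax":0,"ay":0,"az":0,"gripper":-1}
  ]
}}

```text
time: 33.85
eef_pos: [0.5661, 0.1727, 0.0884]
tcp_rot: [0.746, 0.653, 0.096, -0.088]
contact_force: [-0.1, -0.1, 0.3]
opening: 0.165
finger_force: 50.8
```

Run:
```python
from h import *
s=get_state(); print(pose(s),s['contact_force'],s['wrist_torque'])
for n in('top','scene'):
    f,P,c,T=cam(n); f=f.astype(int); X,Y,Z=[P[...,i]*1000 for i in range(3)]
    t=np.radians(-7.4); d=np.stack([X-465,Y+27.5],-1); lx=d[...,0]*np.cos(t)+d[...,1]*np.sin(t); ly=-d[...,0]*np.sin(t)+d[...,1]*np.cos(t)
    m=(ly>104)&(ly<235)&(abs(lx-76)<12)&(abs(Z-66)<12)&(f.min(-1)>90)
    print(n,m.sum(),Z[m].mean(),'lx',np.median(lx[m]), 'ly',ly[m].min(),ly[m].max())
```

```text
(array([0.5661, 0.1727, 0.0884]), 'close', np.float64(-7.53), 'tilt', array([0.0283, 0.2577])) [-0.11251054 -0.07556423  0.29505912] [-0.22368252 -0.03543833  0.01887492]
top 4 67.78265179066456 lx 75.9299310510399 ly 106.06650750299391 109.33934903693664
scene 50 68.75820136183421 lx 71.76171466795603 ly 106.12788982434363 197.3647841303399
```

Emit:
{"fn": "jog_arm", "kwargs": {
  "increments": [
    {"dx":-0.008,"dy":-0.06,"dz":0,"ax":0,"ay":0,"az":0,"gripper":-1},
    {"dx":-0.016,"dy":-0.12,"dz":0,"ax":0,"ay":0,"az":0,"gripper":-1},
    {"dx":-0.023,"dy":-0.18,"dz":0,"ax":0,"ay":0,"az":0,"gripper":-1},
    {"dx":-0.031,"dy":-0.24,"dz":0,"ax":0,"ay":0,"az":0,"gripper":-1},
    {"dx":-0.039,"dy":-0.3,"dz":0,"ax":0,"ay":0,"az":0,"gripper":-1},
    {"dx":-0.043,"dy":-0.33,"dz":0,"ax":0,"ay":0,"az":0,"gripper":-1},
    {"dx":-0.043,"dy":-0.33,"dz":0,"ax":0,"ay":0,"az":0,"gripper":-1}
  ]
}}

```text
time: 34.65
eef_pos: [0.5609, 0.1328, 0.0883]
tcp_rot: [0.746, 0.653, 0.096, -0.088]
contact_force: [1.1, -1.7, 0.2]
opening: 0.167
finger_force: 50.8
```

Emit:
{"fn": "jog_arm", "kwargs": {
  "increments": [
    {"dx":-0.008,"dy":-0.06,"dz":0,"ax":0,"ay":0,"az":0,"gripper":-1},
    {"dx":-0.016,"dy":-0.12,"dz":0,"ax":0,"ay":0,"az":0,"gripper":-1},
    {"dx":-0.023,"dy":-0.18,"dz":0,"ax":0,"ay":0,"az":0,"gripper":-1},
    {"dx":-0.031,"dy":-0.24,"dz":0,"ax":0,"ay":0,"az":0,"gripper":-1},
    {"dx":-0.039,"dy":-0.3,"dz":0,"ax":0,"ay":0,"az":0,"gripper":-1},
    {"dx":-0.043,"dy":-0.33,"dz":0,"ax":0,"ay":0,"az":0,"gripper":-1},
    {"dx":-0.043,"dy":-0.33,"dz":0,"ax":0,"ay":0,"az":0,"gripper":-1}
  ]
}}

```text
time: 35.35
eef_pos: [0.5558, 0.093, 0.0884]
tcp_rot: [0.746, 0.653, 0.096, -0.088]
contact_force: [0.5, -1.3, 0.9]
opening: 0.162
finger_force: 50.8
```

Emit:
{"fn": "jog_arm", "kwargs": {
  "increments": [
    {"dx":-0.006,"dy":-0.05,"dz":0,"ax":0,"ay":0,"az":0,"gripper":-1},
    {"dx":-0.012,"dy":-0.09,"dz":0,"ax":0,"ay":0,"az":0,"gripper":-1},
    {"dx":-0.014,"dy":-0.11,"dz":0,"ax":0,"ay":0,"az":0,"gripper":-1},
    {"dx":-0.016,"dy":-0.125,"dz":0,"ax":0,"ay":0,"az":0,"gripper":-1},
    {"dx":-0.017,"dy":-0.135,"dz":0,"ax":0,"ay":0,"az":0,"gripper":-1},
    {"dx":-0.017,"dy":-0.135,"dz":0,"ax":0,"ay":0,"az":0,"gripper":-1}
  ]
}}

```text
time: 35.95
eef_pos: [0.5539, 0.0776, 0.0885]
tcp_rot: [0.746, 0.653, 0.096, -0.088]
contact_force: [3.7, 0.6, -0.5]
opening: 0.165
finger_force: 50.8
```

Emit:
{"fn": "jog_arm", "kwargs": {
  "increments": [
    {"dx":-0.001,"dy":-0.01,"dz":0,"ax":0,"ay":0,"az":0,"gripper":-1},
    {"dx":-0.002,"dy":-0.017,"dz":0,"ax":0,"ay":0,"az":0,"gripper":-1},
    {"dx":-0.002,"dy":-0.017,"dz":0,"ax":0,"ay":0,"az":0,"gripper":-1}
  ]
}}

```text
time: 36.25
eef_pos: [0.5536, 0.0757, 0.0885]
tcp_rot: [0.746, 0.653, 0.097, -0.088]
contact_force: [4.4, 2.0, -1.1]
opening: 0.163
finger_force: 50.7
```

Emit:
{"fn": "jog_arm", "kwargs": {
  "increments": [
    {"dx":0.004,"dy":-0.007,"dz":0,"ax":0,"ay":0,"az":0,"gripper":-1},
    {"dx":0.004,"dy":-0.014,"dz":0,"ax":0,"ay":0,"az":0,"gripper":-1},
    {"dx":0.004,"dy":-0.014,"dz":0,"ax":0,"ay":0,"az":0,"gripper":-1}
  ]
}}

```text
time: 36.55
eef_pos: [0.5536, 0.0745, 0.0883]
tcp_rot: [0.746, 0.653, 0.096, -0.089]
contact_force: [3.9, 4.4, -0.2]
opening: 0.166
finger_force: 50.7
```

Emit:
{"fn": "jog_arm", "kwargs": {
  "increments": [
    {"dx":0,"dy":-0.007,"dz":0,"ax":0,"ay":0,"az":0,"gripper":-1},
    {"dx":0,"dy":-0.014,"dz":0,"ax":0,"ay":0,"az":0,"gripper":-1},
    {"dx":0,"dy":-0.014,"dz":0,"ax":0,"ay":0,"az":0,"gripper":-1}
  ]
}}

```text
time: 36.85
eef_pos: [0.5536, 0.0743, 0.0883]
tcp_rot: [0.746, 0.653, 0.098, -0.091]
contact_force: [5.9, 8.5, -1.1]
opening: 0.165
finger_force: 50.4
```

Emit:
{"fn": "jog_arm", "kwargs": {
  "increments": [
    {"dx":0.004,"dy":-0.015,"dz":0,"ax":0,"ay":0,"az":0,"gripper":-1},
    {"dx":0.004,"dy":-0.025,"dz":0,"ax":0,"ay":0,"az":0,"gripper":-1},
    {"dx":0.004,"dy":-0.025,"dz":0,"ax":0,"ay":0,"az":0,"gripper":-1}
  ]
}}

```text
time: 37.15
eef_pos: [0.5536, 0.074, 0.0883]
tcp_rot: [0.746, 0.652, 0.099, -0.093]
contact_force: [6.1, 17.8, -2.2]
opening: 0.168
finger_force: 50.1
```

Run:
```python
from h import *
s=get_state(); print(pose(s),s['contact_force'],s['wrist_torque'])
for n in('top','scene'):
    f,P,c,T=cam(n); f=f.astype(int); b,g,r=[f[...,i] for i in range(3)];X,Y,Z=[P[...,i]*1000 for i in range(3)]
    t=np.radians(-7.4); d=np.stack([X-465,Y+27.5],-1); lx=d[...,0]*np.cos(t)+d[...,1]*np.sin(t); ly=-d[...,0]*np.sin(t)+d[...,1]*np.cos(t)
    B=(abs(lx-76)<20)&(abs(Z-66)<14)&(ly>60)&(ly<170)
    red=B&(r>2*g)&(r>2*b)&(r>80); w=B&(f.min(-1)>100)&(abs(lx-76)<5)
    print(n,red.sum(),ly[red].min() if red.any() else 0,ly[red].max() if red.any() else 0,'white max',ly[w].max() if w.any() else 0)
```

```text
(array([0.5536, 0.074 , 0.0883]), 'close', np.float64(-7.62), 'tilt', array([0.0259, 0.2682])) [ 6.07569083 17.80448279 -2.16421165] [ 2.61663351 -1.03040738 -0.03669258]
top 0 0 0 white max 0
scene 8 101.41131604130639 107.39255896658405 white max 103.59347324941828
```

Emit:
{"fn": "jog_arm", "kwargs": {
  "increments": [
    {"dx":-0.002,"dy":0.015,"dz":0,"ax":0,"ay":0,"az":0,"gripper":-1},
    {"dx":-0.002,"dy":0.03,"dz":0,"ax":0,"ay":0,"az":0,"gripper":-1},
    {"dx":-0.002,"dy":0.03,"dz":0,"ax":0,"ay":0,"az":0,"gripper":-1}
  ]
}}

```text
time: 37.55
eef_pos: [0.5536, 0.0744, 0.0882]
tcp_rot: [0.746, 0.653, 0.097, -0.09]
contact_force: [3.7, 6.1, 0.3]
opening: 0.164
finger_force: 50.6
```

Emit:
{"fn": "jog_arm", "kwargs": {
  "increments": [
    {"dx":0,"dy":0,"dz":0,"ax":0,"ay":0,"az":0,"gripper":-0.3},
    {"dx":0,"dy":0,"dz":0,"ax":0,"ay":0,"az":0,"gripper":-0.3},
    {"dx":0,"dy":0,"dz":0,"ax":0,"ay":0,"az":0,"gripper":-0.3},
    {"dx":0,"dy":0,"dz":0.1,"ax":0,"ay":0,"az":0,"gripper":-0.3},
    {"dx":0,"dy":0,"dz":0.3,"ax":0,"ay":0,"az":0,"gripper":-0.3},
    {"dx":0,"dy":0.1,"dz":0.6,"ax":0,"ay":0,"az":0,"gripper":-0.3},
    {"dx":0,"dy":0.2,"dz":1,"ax":0,"ay":0,"az":0,"gripper":-0.3},
    {"dx":0,"dy":0.2,"dz":1,"ax":0,"ay":0,"az":0,"gripper":-0.3},
    {"dx":0,"dy":0.2,"dz":1,"ax":0,"ay":0,"az":0,"gripper":-0.3}
  ]
}}

```text
time: 38.45
eef_pos: [0.5549, 0.0969, 0.211]
tcp_rot: [0.745, 0.654, 0.098, -0.087]
contact_force: [-0.0, 0.3, -0.4]
opening: 0.349
finger_force: 0.0
```

```bash
cat > chk.py <<'E'
from h import *
s=get_state(); print(pose(s),s['contact_force'])
for n in('top','scene','wrist'):
    f,P,c,T=cam(n); f=f.astype(int); b,g,r=[f[...,i] for i in range(3)];X,Y,Z=[P[...,i]*1000 for i in range(3)]
    t=np.radians(-7.4); d=np.stack([X-465,Y+27.5],-1); lx=d[...,0]*np.cos(t)+d[...,1]*np.sin(t); ly=-d[...,0]*np.sin(t)+d[...,1]*np.cos(t)
    B=(abs(lx-76)<20)&(abs(Z-66)<16)&(ly>60)&(ly<190)
    red=B&(r>2*g)&(r>2*b)&(r>80); w=B&(f.min(-1)>100)&(abs(lx-76)<7)
    print(n,red.sum(),ly[red].min() if red.any() else 0,ly[red].max() if red.any() else 0,'lx,z',np.median(lx[red]),np.median(Z[red]),'white max',np.sort(ly[w])[-5:])
    top=(np.hypot(X-452.4,Y-113.3)<13.5)&(abs(Z-104.5)<4); m=top&(g<130)
    if m.sum()>5:
        q=np.c_[X[m],Y[m]]; mu=q.mean(0); vt=np.linalg.svd(q-mu)[2]; print('  tally line',m.sum(),mu,np.degrees(np.arctan2(vt[0,1],vt[0,0]))%180)
    m=(abs(lx)<55)&(abs(ly)<95)&(b>110)&(b>1.8*r); print('  lid z',np.median(Z[m]))
E
python3 chk.py
```

```text
(array([0.5549, 0.0969, 0.211 ]), 'close', np.float64(-7.46), 'tilt', array([0.0319, 0.257 ])) [-0.0289302   0.28748543 -0.42665021]
top 0 0 0 lx,z nan nan white max []
  lid z 72.26805591621721
scene 38 104.27525442150642 132.65533264046857 lx,z 72.31503499594609 69.64718007195702 white max [ 95.5874697   96.40169635  99.5955504  102.88132486 104.408091  ]
  lid z 72.9552458141869
wrist 531 100.18896795650728 135.67154838151166 lx,z 74.25927320419052 69.0038208963631 white max [100.7141467  100.73281709 100.86029798 100.98069623 101.07714002]
  tally line 15 [445.64778294 114.94067724] 159.0722264626699
  lid z 72.16722478981052
  return _methods._mean(a, axis=axis, dtype=dtype,
  ret = ret.dtype.type(ret / rcount)
```

```bash
python3 -c "
from plant import job
print(job.sign_off())"
```

```text
the job is handed in; nothing more can be done
None
```

I packed the three optics on the bench (two filter cubes and the short objective), seated the lid, pushed the pin fully home, set the tally to 3, and handed the job in.

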